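# Restock the slicer blade rail and lock it with the clamp

### The arm

A 6-joint arm with a two-finger parallel gripper is mounted at the origin on a cart in front of the work surface, level with it; the furniture and walls round the work are solid. World frame = base frame: x ahead of the robot, y to its left, z up, the work surface at z = 0. Lengths are in m, angles in rad, forces in N, time in s.
With the tool pointing down it reaches from about 0.25 to 0.775 m from the base axis. Payload 8.9 kg.
Tool frame: the origin (TCP) lies between the finger pads; the fingertips stand 17 mm ahead of it and the grasp point (between the pads) lies 2 mm behind it; z points along the fingers, y is the direction in which the jaws open and shut (so a half turn about z gives the same grasp; the last joint's range is limited). The gripper opens to 85 mm and grips with 20 to 120 N. Pads are 22 mm wide; open, the fingers measure 114 mm over their backs; the gripper's body (76 mm by 85 mm) begins 54 mm behind the grasp point. The pads swing forward as they close: fully open they stand 13 mm farther back than shut.
Start: joints at [1.164, 0.291, -0.153, 1.127, 0, 1.431], TCP at [0.139, 0.506, 0.215] pointing down, gripper open.
Joint ranges: [-2.52, 2.52], [-0.91, 1.74], [-1.3, 1.37], [-1.96, 2.02], [-1.52, 1.47], [-3.14, 3.14]. Speed limits (rad/s): [2.22, 2.22, 2.79, 3.14, 3.14, 3.14].

### API

Orientations are given as [roll, pitch, yaw] about the fixed x, y, z axes, in that order (R = Rz(yaw) Ry(pitch) Rx(roll)).
In Python, from workcell import state, cams, order, nets gives the robot as it stands. The module is installed in compiled form; this text tells all that it offers.
- The arm moves only by the tool servo_tool, never from a script. Its argument "moves" is a list of rows, each a list of 4 numbers: the shift along the world's x, y, z each as a share of 20 cm, from -1 to 1, then the turn about the world's z as a share of pi/2 rad, from -1 to 1. A call has 1 to 5 rows; each row is the pose to reach, as a shift and turn from the pose commanded when the call began; what a row does not reach only later rows make up. A row lasts 1/8 s, in which the tool goes at most 62.5 mm and 10.7 degrees, less where a joint would pass 70% of its speed; a pose out of reach is approached as far as the arm can. A call with a number of a shift or a turn outside -1 to 1 is refused whole. A call with a gripper value outside its range is refused whole. "jaw" is the opening, from 0 (shut) to 1 (fully open), set as the call begins (left out, the last holds). The fingers move at their own pace and stop on an object; "grip_force" is the grip in N (left out, the last holds). Time passes only in rows, so rows that repeat a pose let the fingers close. It gives the time, the measured TCP pose, the force and the opening at its end, in the units of the state.
- state(): the state, without advancing time (a new reading comes with each control period).
- cams.capture(name): name is "scene" or "top" or "wrist"; returns a dict with "pixels" (480x640x3 uint8, red, green, blue), "depth" (480x640 float32, m along the optical axis (not along the pixel's ray), 0 where there is no reading), "fovy" (degrees; the focal length in pixels is half the picture's height over the tangent of half this angle, whatever the lens; pixels are square), "cx", "cy" (the principal point, pixels), "position" and "rotation" of the camera in the world. Camera axes: x right, y down, z forward; pixel columns grow to the right and rows downward; lengths in m; the calibration is good to about 2 mm. A picture is of the moment at which its call begins.
- order.finish_job(): hands the job in, once; it reports no verdict.
Trained networks look in a picture, given as the dict that the camera call returned (one of the last four; its "shot" number tells which), for a name from the list of things; names that differ only in an ending like _2 or _b are one class to them, and where a whole thing is asked for, a point or a joint stands for the part that bears it (a point fixed in the world has none). Each returns a list of dicts, best first, with "score" (0 to 1); they miss things now and then, are a little off and sometimes report something else, mostly with a low value. They report only what shows in the picture. A call takes as long as a camera call.
- nets.regions_of(picture, thing): "pixels" (480x640 bool, what is visible of it).
- nets.place_of(picture, thing): "location" ([x, y, z] in m, in world coordinates, good to about 4 mm: a listed point, or the origin of a listed thing).
The state is a dict: "time_s": time; "q": joint angles; "joint_vel": joint speeds; "joint_torque": joint torques, N m; "eef_pos": TCP position; "eef_rot": TCP orientation; "ft_force": force on the tool from outside, world axes, zero at the start; "ft_torque": the same for the moment, N m; "finger_gap": finger opening in m.
Only numpy, scipy, OpenCV 4.12 (cv2) and the standard library are available. Lean on these libraries where they do the work, as an engineer would, in place of code of your own. Each camera call takes 0.05 s, during which the arm holds its last target. There are 200 camera calls.

### The job

Slide the worn red blade carrier out of the open end of the storage rail and put it in the steel pan. Then feed every green blade carrier into the rail through the open end and push them fully home, the first against the rail's end stop and each next one up against the one before, and finally clip the black spring clamp crosswise in front of the open end, its jaws gripping the rail's steel pin and its levers on the other side of the rail, so that nothing can slide out. Leave the other things on the table where they are.

Things in the scene. Friction and masses are not known exactly. Their poses are not given: they have to be found in the camera images.
- rail: aluminium storage rail fixed to the table, 266 mm long, 8 mm thick base. Origin on the track's centre line at table level; own x along the track from the open end (-x) to the closed end (+x, roughly to the robot's left), own y across (roughly towards the robot), z up. Undercut track from x = -104 mm (mouth) to +80 mm (stop); base from x = -179 to +87 mm and y = -44 to +32 mm
- rail_mouth (a point): middle of the track's floor at the open mouth (x = -104 mm, 8 mm above the table), axes as the rail. The track is 45 mm wide and 11 mm high inside, under two lips (tops 23 mm above the table) with a 24 mm slot between them: a carrier's foot runs under the lips, its grip stands up through the slot, so it goes in and out only through the mouth
- rail_stop (a point): middle of the track's floor at the end stop (x = +80 mm), axes as the rail. A carrier pushed home against the stop has its middle at x = +58 mm of the rail, the next ones at +14, -30 and -74 mm; a firmly held carrier jams in the track if it is moved askew or off its line
- rail_apron (a point): middle of the flat apron before the mouth (x = -152 mm, y = 0, top 8 mm above the table), axes as the rail; a carrier can be set down here. Between it and the mouth two low flared guides (tops 16.5 mm above the table) narrow from 66 mm apart at x = -132 mm to the track's width
- rail_pin (a point): upright steel pin, 10 mm thick, standing on the apron's far edge at x = -152, y = -34 mm of the rail, top 38 mm above the table; the point is on its axis 21 mm above the table, axes as the rail
- blade_worn_mid (a point): the worn carrier with the red grip, which stands in the track at the start: 44 mm long (own x) x 40 mm wide (own y) x 8 mm steel foot plate, and standing on its middle a grip 34 mm long (own x), 14 mm thick (own y), its top 84 mm above the underside; 84 mm tall in all, about 0.09 kg; it is the same after a half turn. The point is 42 mm above its underside, in its middle; own z up
- blade_a_mid (a point): a fresh carrier with a green grip, standing on the table at the start (three or all four of them are there; None if absent): 44 mm long (own x) x 40 mm wide (own y) x 8 mm steel foot plate, and standing on its middle a grip 34 mm long (own x), 14 mm thick (own y), its top 84 mm above the underside; 84 mm tall in all, about 0.09 kg; it is the same after a half turn. The point is 42 mm above its underside, in its middle; own z up
- blade_b_mid (a point): a fresh carrier with a green grip, standing on the table at the start (three or all four of them are there; None if absent): 44 mm long (own x) x 40 mm wide (own y) x 8 mm steel foot plate, and standing on its middle a grip 34 mm long (own x), 14 mm thick (own y), its top 84 mm above the underside; 84 mm tall in all, about 0.09 kg; it is the same after a half turn. The point is 42 mm above its underside, in its middle; own z up
- blade_c_mid (a point): a fresh carrier with a green grip, standing on the table at the start (three or all four of them are there; None if absent): 44 mm long (own x) x 40 mm wide (own y) x 8 mm steel foot plate, and standing on its middle a grip 34 mm long (own x), 14 mm thick (own y), its top 84 mm above the underside; 84 mm tall in all, about 0.09 kg; it is the same after a half turn. The point is 42 mm above its underside, in its middle; own z up
- blade_d_mid (a point): a fresh carrier with a green grip, standing on the table at the start (three or all four of them are there; None if absent): 44 mm long (own x) x 40 mm wide (own y) x 8 mm steel foot plate, and standing on its middle a grip 34 mm long (own x), 14 mm thick (own y), its top 84 mm above the underside; 84 mm tall in all, about 0.09 kg; it is the same after a half turn. The point is 42 mm above its underside, in its middle; own z up
- clamp_hinge (a point): black spring clamp like a big clothes peg, lying on its side on the table so that its hinge is upright; 0.09 kg. The point is on the hinge axis, 15 mm above the clamp's underside; own x to the jaws, -x to the levers, z up. The axes belong to the half at its -y side. Jaws 22 mm high, to 58 mm ahead of the hinge; levers 30 mm high, to 53 mm behind it
- clamp_lever (a point): the place to squeeze the clamp: between its levers, 40 mm behind the hinge, 15 mm above its underside, same axes. Squeezing along own y (52 mm over the levers' outsides at rest, about 24 mm fully squeezed, then a hard stop) opens the jaws against a spring, about 5 N at first, 9 N at the end
- clamp_pocket (a point): middle of the pocket between the jaws, 44 mm ahead of the hinge, 11 mm above the clamp's underside, same axes. The pocket, 38 to 51 mm from the hinge, takes the 10 mm pin; teeth at the jaw ends close behind the pin (2 mm apart when shut, 37 mm fully open)
- clamp_jaw (a joint): opening angle of the clamp in rad: 0 shut, about 0.1 when gripping the pin, 0.64 fully squeezed open; each half then turns by about half of it
- pan: open stainless pan fixed to the table, 182 x 121 mm (own x, y) and 95 mm high; inside 148 x 88 mm, floor 4 mm above the table. Origin at the centre of its underside, z up
- salt: bystander: salt shaker 44 mm wide, 90 mm tall, behind the pan; origin under its centre
- cup_small: bystander: small clear sauce cup 65 mm wide, 33 mm tall, at the right; origin under its centre
- marker: bystander: yellow marker pen 120 mm long, lying at the right; origin under its centre
- shaker: bystander: white shaker with a blue cap, 58 mm wide, 150 mm tall, at the right; origin under its centre

How it is judged:
By the outcome, as a careful person would: the job done as asked, in the order asked, and still so for the second after the job is handed in, with the robot touching nothing.
Of blade_a, blade_b, blade_c, blade_d only 3 to 4 are there at a start; the rules pass over those that are not, and their reading is None.
At some moment in a run one of blade_a, blade_b, blade_c, blade_d, clamp may be knocked a few centimetres aside while the robot is not near it.
It also fails if it takes over 210 s, if anything falls off the work surface, if the arm or the gripper's body presses on something with over 40 N, if the wrist force passes 120 N, or if a joint passes its speed limit or range.

## Working session

There is one attempt and no reset: what is moved stays moved. The work goes in short steps, Python scripts to look and compute and a tool call to move; the robot and the scene stay as the last step left them, time stands still between calls to the robot, and variables do not carry over. Pictures are saved under pics/ and viewed, about 12 in all and at most 16, crops included, and the job is handed in when it is done.

Besides the shell and the picture viewer there is one more tool, called after "Request:" by a JSON object that holds its "method" and its "body", one argument or row to a line. servo_tool: Moves the arm, as the interface text tells. Shift numbers are shares of 20 cm and turn numbers shares of pi/2 rad, none past 1 either way. Its arguments: {"type":"object","properties":{"moves":{"type":"array","items":{"type":"array","items":{"type":"number"}}},"jaw":{"type":"number"},"grip_force":{"type":"number"}},"required":["moves"]}

```bash
mkdir -p pics
cat > h.py <<'E'
import numpy as np, cv2
from workcell import state, cams, order, nets
def save(p,n,crop=None,s=1):
    im=p["pixels"][:,:,::-1]
    if crop: im=im[crop[1]:crop[3],crop[0]:crop[2]]
    cv2.imwrite("pics/"+n,cv2.resize(im,None,fx=s,fy=s))
def cloud(p):
    f=240/np.tan(np.radians(p["fovy"])/2); v,u=np.mgrid[:480,:640]; d=p["depth"]
    c=np.stack([(u-p["cx"])/f*d,(v-p["cy"])/f*d,d],-1)
    return c@np.array(p["rotation"]).T+np.array(p["position"])
def places(p,names):
    for n in names:
        print(n,[(round(r["score"],2),np.round(r["location"],3).tolist()) for r in nets.place_of(p,n)[:5]])
E
python3 - <<'E'
from h import *
s=state(); print(s)
for n in ["scene","top"]:
    p=cams.capture(n); save(p,n+"1.png"); print(n,p["position"],p["fovy"])
    places(p,["rail","rail_mouth","rail_stop","rail_apron","rail_pin","blade_worn_mid","blade_a_mid","clamp_hinge","clamp_lever","clamp_pocket","clamp_jaw","pan","salt","shaker"])
E
```

```text
{'time_s': 0.0, 'q': array([ 1.16371326e+00,  2.91292762e-01, -1.54086233e-01,  1.12667783e+00,
       -1.49013963e-06,  1.43150415e+00]), 'joint_vel': array([-0.00045494,  0.00044251, -0.00096459,  0.00114374,  0.00068449,
        0.00192114]), 'joint_torque': array([ 6.30015766e-04, -5.37144470e+01,  3.31373763e+01,  1.56488508e-02,
       -1.25924616e-04,  2.13630223e-06]), 'eef_pos': array([0.13873763, 0.50589293, 0.21484078]), 'eef_rot': array([-3.14034416e+00, -1.73533803e-04,  2.87380165e+00]), 'ft_force': array([-0.26029249,  0.13205351, -0.16023575]), 'ft_torque': array([ 0.01744697, -0.05501051, -0.03437869]), 'finger_gap': 0.08530931706352411}
scene [-0.08908132 -1.01989263  0.96189403] 43.948238561751204
rail [(0.8, [0.599, 0.011, 0.002]), (0.72, [0.599, 0.091, 0.006]), (0.17, [0.457, 0.13, 0.043])]
rail_mouth [(0.73, [0.603, -0.096, 0.007])]
rail_stop [(0.61, [0.597, 0.092, 0.006])]
rail_apron [(0.79, [0.606, -0.142, 0.008])]
rail_pin [(0.71, [0.642, -0.142, 0.02])]
blade_worn_mid [(0.67, [0.605, -0.02, 0.049])]
blade_a_mid [(0.71, [0.445, -0.089, 0.043]), (0.56, [0.459, 0.128, 0.043])]
clamp_hinge [(0.53, [0.42, -0.531, -0.001]), (0.44, [0.774, -0.232, -0.001])]
clamp_lever [(0.65, [0.42, -0.23, 0.01])]
clamp_pocket [(0.87, [0.461, -0.156, 0.01])]Traceback (most recent call last):
  File "<stdin>", line 5, in <module>
  File "h.py", line 13, in places
    print(n,[(round(r["score"],2),np.round(r["location"],3).tolist()) for r in nets.place_of(p,n)[:5]])
                                                                               ~~~~~~~~~~~~~^^^^^
ValueError: it knows: blade_a_mid, blade_b_mid, blade_c_mid, blade_d_mid, blade_worn_mid, clamp_hinge, clamp_lever, clamp_pocket, cup_small, marker, pan, rail, rail_apron, rail_mouth, rail_pin, rail_stop, salt, s
```

Run:
```python
from h import *
p=cams.capture("scene"); places(p,["pan","salt","shaker"])
p=cams.capture("top"); save(p,"top1.png"); print(p["position"],p["fovy"])
places(p,["rail","rail_mouth","rail_stop","rail_apron","rail_pin","blade_worn_mid","blade_a_mid","clamp_hinge","clamp_lever","clamp_pocket","pan","salt","shaker","marker","cup_small"])
```

```text
pan [(0.58, [0.621, -0.356, 0.004])]
salt [(0.9, [0.774, -0.232, 0.003])]
shaker [(0.9, [0.577, -0.504, -0.0]), (0.75, [0.496, -0.483, 0.001])]
[ 0.35692213 -0.2190687   1.54906973] 44.02669805057277
rail [(0.83, [0.598, 0.008, 0.001])]
rail_mouth [(0.97, [0.604, -0.097, 0.01]), (0.56, [0.444, -0.082, 0.045])]
rail_stop [(0.87, [0.595, 0.091, 0.009]), (0.21, [0.608, -0.095, 0.006])]
rail_apron [(0.82, [0.61, -0.142, 0.001])]
rail_pin [(0.57, [0.637, -0.142, 0.019]), (0.31, [0.621, -0.359, -0.004])]
blade_worn_mid [(0.68, [0.602, -0.021, 0.054])]
blade_a_mid [(0.72, [0.444, -0.086, 0.041]), (0.37, [0.439, -0.191, 0.016])]
clamp_hinge [(0.6, [0.454, 0.126, 0.037]), (0.5, [0.44, -0.191, 0.015])]
clamp_lever [(0.5, [0.425, -0.226, 0.016])]
clamp_pocket [(0.54, [0.466, -0.155, 0.011]), (0.3, [0.62, -0.359, -0.004])]
pan [(0.95, [0.621, -0.356, -0.004])]
salt [(0.75, [0.773, -0.236, 0.001]), (0.16, [0.618, -0.358, -0.002])]
shaker [(0.83, [0.575, -0.507, 0.0])]
marker [(0.84, [0.419, -0.529, 0.004])]
cup_small [(0.84, [0.496, -0.48, 0.003]), (0.61, [0.443, -0.192, 0.013])]
```

View pics/scene1.png

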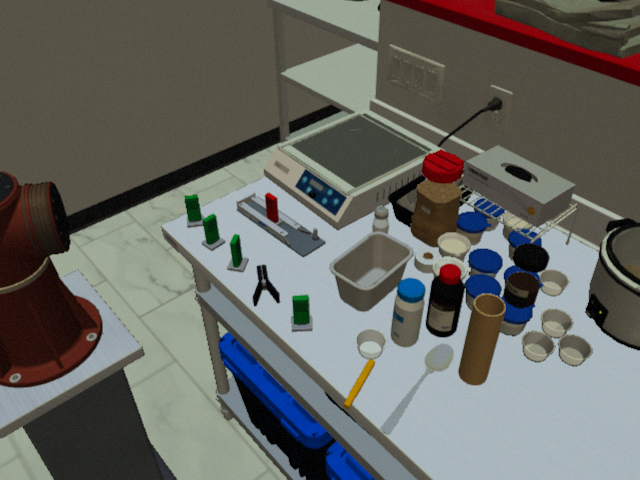

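View pics/top1.png

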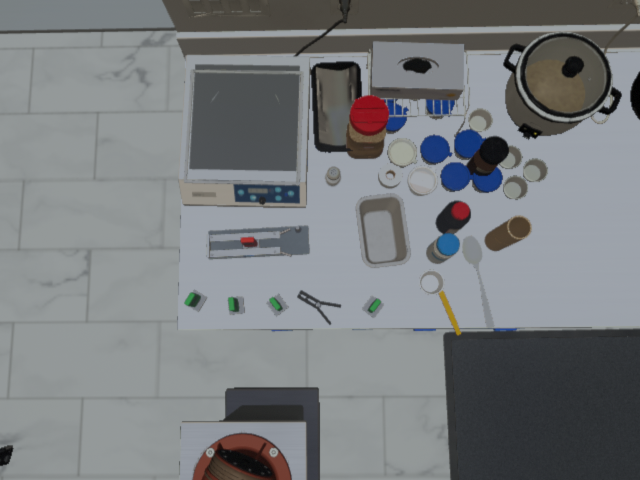

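The scene picture shows four green carriers, at (193,299), (233,304), (277,303) and (375,305) in the top view. The red carrier is at (248,242) and the clamp hinge at about (317,302), with its levers towards lower right. The pan is at (383,230). Next I'll measure poses.

```bash
cat >> h.py <<'E'
def blobs(p,col,zmin=.06,zmax=.13,amin=15):
    """grips of a colour: centre, long-axis yaw (deg) and size of their tops, from points at the given height"""
    c=cloud(p); im=p["pixels"].astype(int); k={"r":0,"g":1}[col]
    o=np.delete(im,k,2).max(2); m=(im[:,:,k]>60)&(im[:,:,k]>1.7*o)&(c[:,:,2]>zmin)&(c[:,:,2]<zmax)&(p["depth"]>0)
    n,l,st,_=cv2.connectedComponentsWithStats(m.astype(np.uint8))
    out=[]
    for i in range(1,n):
        if st[i,4]<amin: continue
        q=c[l==i]; zt=np.percentile(q[:,2],90); q=q[q[:,2]>zt-.006]
        (x,y),(w,h),a=cv2.minAreaRect((q[:,:2]*1000).astype(np.float32))
        if w<h: a+=90
        out.append((round(x/1000,4),round(y/1000,4),round(float(zt),3),round((a+90)%180-90,1),round(max(w,h)),round(min(w,h))))
    return out
E
python3 - <<'E'
from h import *
p=cams.capture("top"); print("g",blobs(p,"g")); print("r",blobs(p,"r"))
c=cloud(p)
# rail footprint: low heights
m=(c[:,:,2]>.005)&(c[:,:,2]<.03)&(c[:,:,0]>.5)&(c[:,:,0]<.68)&(c[:,:,1]>-.25)&(c[:,:,1]<.15)
n,l,st,_=cv2.connectedComponentsWithStats(m.astype(np.uint8));i=1+st[1:,4].argmax();q=c[l==i]
print("rail",st[i],cv2.minAreaRect((q[:,:2]*1000).astype(np.float32)),q[:,2].max())
r=nets.regions_of(p,"clamp_hinge")
for k in r[:2]: print(k["score"],k["pixels"].sum(),np.round(c[k["pixels"]].mean(0),3))
for y in (.0,-.1): print([round(float(z),3) for z in c[:,int(np.argmin(abs(c[240,:,1]-y))),2][190:260:4]])
p=cams.capture("wrist"); print(p["position"],p["rotation"],p["fovy"],p["cx"],p["cy"])
save(p,"w0.png")
E
```

```text
Traceback (most recent call last):
  File "h.py", line 16, in blobs
    c=cloud(p); im=p["pixels"].astype(int); k={"r":0,"g":1}[col]
  File "h.py", line 10, in cloud
    return c@np.array(p["rotation"]).T+np.array(p["position"])
           ~~~~~~~~~~~~~~~~~~~~~~~~~~~^~~~~~~~~~~~~~~~~~~~~~~~
ValueError: operands could not be broadcast together with shapes (480,640) (3,)
```

```bash
sed -i 's/c@np.array(p\["rotation"\]).T/c@Rotation.from_euler("xyz",p["rotation"]).as_matrix().T/; 1a from scipy.spatial.transform import Rotation' h.py
python3 - <<'E'
from h import *
p=cams.capture("top"); print(p["rotation"]);print("g",blobs(p,"g")); print("r",blobs(p,"r"))
c=cloud(p)
m=(c[:,:,2]>.005)&(c[:,:,2]<.03)&(c[:,:,0]>.5)&(c[:,:,0]<.68)&(c[:,:,1]>-.25)&(c[:,:,1]<.15)
n,l,st,_=cv2.connectedComponentsWithStats(m.astype(np.uint8));i=1+st[1:,4].argmax();q=c[l==i]
print("rail",st[i],cv2.minAreaRect((q[:,:2]*1000).astype(np.float32)),q[:,2].max())
r=nets.regions_of(p,"clamp_hinge")
for k in r[:2]: print(k["score"],k["pixels"].sum(),np.round(c[k["pixels"]].mean(0),3))
for y in (.0,-.1): print([round(float(z),3) for z in c[:,int(np.argmin(abs(c[240,:,1]-y))),2][190:260:4]])
p=cams.capture("wrist"); print(p["position"],p["rotation"],p["fovy"],p["cx"],p["cy"])
save(p,"w0.png")
E
```

```text
[-2.98200202  0.02264288 -1.57765188]
g [(0.4563, 0.1228, 0.088, -27.7, 30, 10), (0.443, 0.0191, 0.088, 9.3, 28, 10), (0.4431, -0.0882, 0.088, 36.8, 28, 12), (0.4365, -0.3332, 0.088, -40.7, 30, 11)]
r [(0.6012, -0.0191, 0.096, -81.9, 31, 12)]
rail [ 205  220  106   41 2469] ((607.1204223632812, -36.781707763671875), (95.18948364257812, 279.4837951660156), 5.590612888336182) 0.029983750088678374
0.53 252 [ 0.449 -0.184  0.023]
[0.077, 0.067, 0.058, 0.048, 0.026, -0.002, 0.0, 0.002, 0.001, -0.0, 0.007, 0.018, 0.086, 0.091, 0.01, 0.028, 0.023, -0.002]
[0.08, 0.067, 0.06, 0.054, 0.04, -0.002, -0.004, 0.006, 0.001, 0.004, 0.01, 0.01, 1.549, 0.006, 0.006, 0.011, 0.008, 0.004]
[0.06375618 0.52594486 0.3740311 ] [ 2.83291594e+00 -6.50018863e-04  1.30332676e+00] 69.70813773653798 313.44735511645473 233.15081840575743
```

View pics/w0.png

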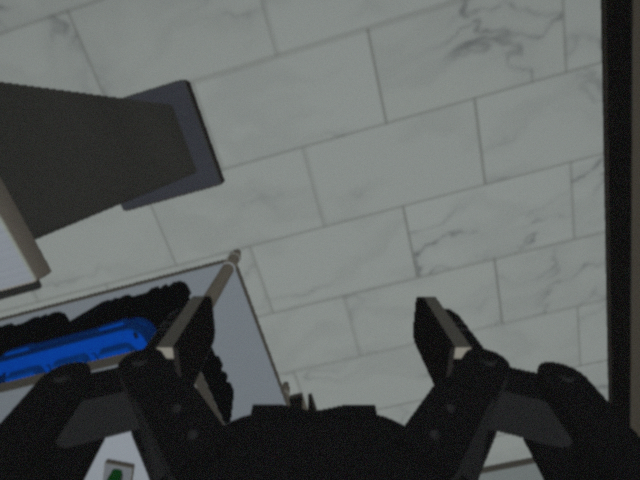

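The wrist view shows floor and the fingers at the bottom, so the camera sits on the tool's +x side. I'll move above the red carrier for a close look at the rail.

Request:
{"method": "servo_tool", "body": {
  "moves": [
    [0.77,-0.875,0.15,-0.266],
    [0.77,-0.875,0.15,-0.266],
    [0.77,-0.875,0.15,-0.266],
    [0.77,-0.875,0.15,-0.266]
  ],
  "jaw": 1
}}

```text
time_s: 2.25
eef_pos: [0.2942, 0.3296, 0.2459]
eef_rot: [3.141, 0.0, 2.455]
ft_force: [0.8, 0.8, -0.1]
finger_gap: 0.0853
```

Request:
{"method": "servo_tool", "body": {
  "moves": [
    [0.77,-0.875,0.1,-0.266],
    [0.77,-0.875,0.1,-0.266],
    [0.77,-0.875,0.1,-0.266],
    [0.77,-0.875,0.1,-0.266]
  ]
}}

```text
time_s: 2.75
eef_pos: [0.4484, 0.1542, 0.2658]
eef_rot: [3.141, 0.0, 2.036]
ft_force: [0.9, 1.0, 0.1]
finger_gap: 0.0856
```

Request:
{"method": "servo_tool", "body": {
  "moves": [
    [0.77,-0.875,0.1,-0.266],
    [0.77,-0.875,0.1,-0.266],
    [0.77,-0.875,0.1,-0.266],
    [0.77,-0.875,0.1,-0.266],
    [0.77,-0.875,0.1,-0.266]
  ]
}}

```text
time_s: 3.38
eef_pos: [0.6025, -0.0215, 0.2845]
eef_rot: [-3.141, 0.0, 1.617]
ft_force: [-0.2, 0.7, 0.5]
finger_gap: 0.0852
```

Run:
```python
from h import *
s=state(); print(s["time_s"],s["eef_pos"],s["eef_rot"])
p=cams.capture("wrist"); save(p,"w1.png"); print(p["position"])
places(p,["rail","rail_mouth","rail_stop","rail_apron","rail_pin","blade_worn_mid","clamp_hinge","clamp_pocket","clamp_lever"]); print(blobs(p,"r"),blobs(p,"g"))
np.save("c.npy",cloud(p)); np.save("im.npy",p["pixels"])
```

```text
3.375 [ 0.60249805 -0.02147547  0.28452832] [-3.14135735e+00  3.44737286e-04  1.61694186e+00]
[0.59868752 0.05527243 0.44310539]
rail [(0.93, [0.604, 0.012, -0.002]), (0.54, [0.605, -0.091, 0.008])]
rail_mouth [(0.91, [0.605, -0.094, 0.007])]
rail_stop [(0.91, [0.594, 0.088, 0.007])]
rail_apron [(0.73, [0.594, 0.09, 0.008]), (0.62, [0.609, -0.138, 0.005])]
rail_pin [(0.64, [0.445, 0.017, 0.042]), (0.62, [0.638, -0.138, 0.024]), (0.27, [0.454, 0.126, 0.042])]
blade_worn_mid [(0.89, [0.605, -0.02, 0.051])]
clamp_hinge [(0.95, [0.442, -0.19, 0.014]), (0.72, [0.607, -0.089, 0.006])]
clamp_pocket [(0.8, [0.462, -0.152, 0.011])]
clamp_lever [(0.92, [0.42, -0.228, 0.018])]
[(0.6017, -0.0179, 0.093, -87.1, 33, 13)] [(0.4569, 0.1249, 0.085, -31.4, 32, 13), (0.444, 0.0212, 0.085, 7.0, 32, 12), (0.444, -0.0855, 0.085, 36.8, 32, 12)]
```

View pics/w1.png

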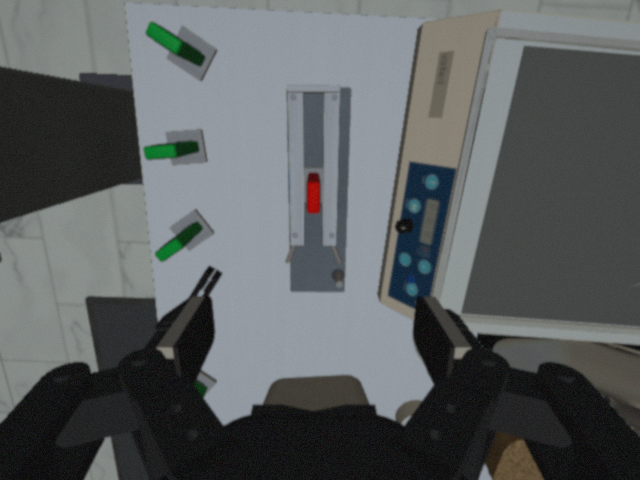

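The picture shows the rail from (288,85) to (345,290), the red grip at (314,193), the pin at (338,275) and the track empty ahead of the red carrier. I'll fit the rail's line from the lips.

Run:
```python
from h import *
c=np.load("c.npy")
def inside(x0,x1,y0,y1,z0,z1): return (c[:,:,0]>x0)&(c[:,:,0]<x1)&(c[:,:,1]>y0)&(c[:,:,1]<y1)&(c[:,:,2]>z0)&(c[:,:,2]<z1)
for a,b in [(.56,.593),(.610,.65)]:
    q=c[inside(a,b,-.08,.075,.019,.03)]; vx=cv2.fitLine(q[:,:2].astype(np.float32),cv2.DIST_HUBER,0,.001,.001).ravel()
    print(len(q),q[:,2].mean(),"x at y=0:",vx[2]-vx[3]*vx[0]/vx[1],"dx/dy deg",np.degrees(np.arctan(vx[0]/vx[1])))
q=c[inside(.55,.66,-.2,.12,.004,.04)]
r=cv2.minAreaRect((q[:,:2]*1000).astype(np.float32)); print(r)
q=c[inside(.615,.66,-.17,-.11,.03,.045)]; print("pin",len(q),q.mean(0))
# scale
q=c[inside(.64,.75,-.1,.1,.03,.3)]; print("scale min x",q[:,0].min(),q[:,2].max())
p=cams.capture("top"); c=cloud(p); q=c[inside(.5,.75,-.46,-.26,.08,.11)]; print("pan",cv2.minAreaRect((q[:,:2]*1000).astype(np.float32)))
```

```text
1900 0.023149653302028013 x at y=0: 0.58046407 dx/dy deg -2.2143176
1871 0.02323059651608268 x at y=0: 0.621752 dx/dy deg -2.5848825
((606.63818359375, -36.36329650878906), (79.99642181396484, 265.0179138183594), 2.4378721714019775)
pin 57 [ 0.64091794 -0.14018452  0.03680581]
scale min x 0.6968979234159659 0.10258623610686268
pan ((622.8743896484375, -357.00946044921875), (182.2113494873047, 121.95947265625), 6.434337139129639)
```

Rail: yaw 92.4°, origin about (0.6005, 0.010). The pin, lips and base agree within 2 mm. Now I'll descend on the red grip and grasp.

Request:
{"method": "servo_tool", "body": {
  "moves": [
    [-0.003,0.018,-0.7,-0.003],
    [-0.003,0.018,-0.7,-0.003],
    [-0.003,0.018,-0.7,-0.003],
    [-0.003,0.018,-0.7,-0.003]
  ],
  "jaw": 0.5,
  "grip_force": 25
}}

```text
time_s: 4.42
eef_pos: [0.6005, -0.0151, 0.146]
eef_rot: [-3.141, 0.0, 1.616]
ft_force: [-0.0, -0.7, 0.9]
finger_gap: 0.0426
```

Request:
{"method": "servo_tool", "body": {
  "moves": [
    [0,0,-0.2,0],
    [0,0,-0.42,0],
    [0,0,-0.432,0]
  ]
}}

```text
time_s: 4.8
eef_pos: [0.6001, -0.0151, 0.0591]
eef_rot: [-3.14, -0.0, 1.615]
ft_force: [0.0, 0.6, 0.6]
finger_gap: 0.0425
```

Request:
{"method": "servo_tool", "body": {
  "moves": [
    [0,0,0,0],
    [0,0,0,0],
    [0,0,0,0],
    [0,0,0,0]
  ],
  "jaw": 0
}}

```text
time_s: 5.3
eef_pos: [0.6022, -0.0154, 0.0618]
eef_rot: [3.138, 0.001, 1.616]
ft_force: [-1.9, 0.1, 6.1]
finger_gap: 0.0133
```

Request:
{"method": "servo_tool", "body": {
  "moves": [
    [0.01,0,0.005,0],
    [0.012,-0.05,0.005,0],
    [0.0148,-0.115,0.005,0],
    [0.0176,-0.18,0.005,0],
    [0.02,-0.245,0.005,0]
  ]
}}

```text
time_s: 5.92
eef_pos: [0.6045, -0.0598, 0.0601]
eef_rot: [3.141, -0.007, 1.619]
ft_force: [-0.0, -0.5, 0.0]
finger_gap: 0.0045
```

The gap of 4.5 mm means it slipped out. I'll open up, rise a little and look.

Request:
{"method": "servo_tool", "body": {
  "moves": [
    [0,0,0.0,0],
    [0,0,0.0,0],
    [0,0,0.6,0],
    [0,0,0.6,0],
    [0,0,0.6,0]
  ],
  "jaw": 0.5
}}

```text
time_s: 6.55
eef_pos: [0.6073, -0.0648, 0.1854]
eef_rot: [3.133, 0.003, 1.615]
ft_force: [0.8, -0.7, 0.1]
finger_gap: 0.0428
```

Run:
```python
from h import *
s=state(); print(s["time_s"],s["eef_pos"],s["eef_rot"])
p=cams.capture("wrist"); save(p,"w2.png",(200,40,520,440),1.4); print(p["position"])
print(blobs(p,"r"))
c=cloud(p); m=(c[:,:,2]>.03)&(p["pixels"][:,:,0]>1.7*p["pixels"][:,:,1].astype(int))&(c[:,:,2]<.13)
print(c[m].min(0),c[m].max(0))
```

```text
6.55 [ 0.6073185  -0.06483613  0.18537019] [3.13304720e+00 2.68080789e-03 1.61546861e+00]
[0.60220865 0.01222753 0.34378991]
[(0.6034, -0.0184, 0.093, -87.6, 32, 13)]
[ 0.59635695 -0.30604838  0.03214029] [ 0.97662834 -0.00167324  0.09405603]
```

View pics/w2.png

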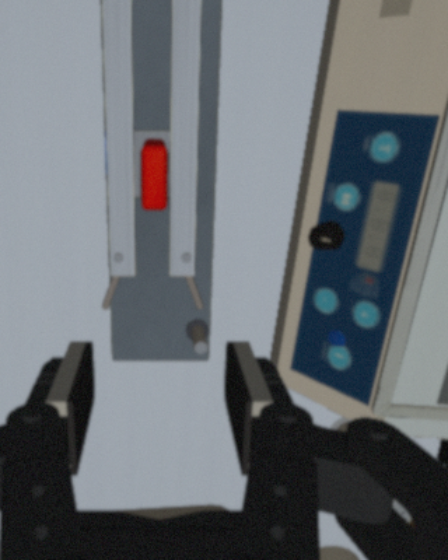

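The red carrier hasn't moved and the jaw slipped along it. I'll regrasp lower and firmer.

Request:
{"method": "servo_tool", "body": {
  "moves": [
    [-0.01,0.2325,0,0],
    [-0.01,0.2325,-0.2,0],
    [-0.01,0.2325,-0.45,0],
    [-0.01,0.2325,-0.637,0],
    [-0.01,0.2325,-0.637,0]
  ]
}}

```text
time_s: 7.22
eef_pos: [0.5988, -0.0171, 0.0491]
eef_rot: [-3.134, -0.001, 1.615]
ft_force: [0.3, 0.4, 0.3]
finger_gap: 0.0426
```

Request:
{"method": "servo_tool", "body": {
  "moves": [
    [0,0,0,0],
    [0,0,0,0],
    [0,0,0,0],
    [0,0,0,0],
    [0,0,0,0]
  ],
  "jaw": 0,
  "grip_force": 60
}}

```text
time_s: 7.85
eef_pos: [0.6037, -0.0179, 0.0544]
eef_rot: [3.138, 0.001, 1.616]
ft_force: [-0.3, 0.5, 7.5]
finger_gap: 0.0126
```

Request:
{"method": "servo_tool", "body": {
  "moves": [
    [0.0005,-0.01,0,0],
    [0.001,-0.025,0,0],
    [0.0017,-0.04,0,0]
  ]
}}

```text
time_s: 8.22
eef_pos: [0.6041, -0.0245, 0.0546]
eef_rot: [3.138, -0.002, 1.616]
ft_force: [-0.9, -1.3, 0.6]
finger_gap: 0.013
```

Request:
{"method": "servo_tool", "body": {
  "moves": [
    [0.006,-0.05,0,0],
    [0.008,-0.11,0,0],
    [0.01,-0.17,0,0],
    [0.013,-0.23,0,0],
    [0.016,-0.3,0,0]
  ]
}}

```text
time_s: 8.85
eef_pos: [0.6058, -0.0797, 0.0527]
eef_rot: [3.141, -0.007, 1.622]
ft_force: [-0.3, -2.2, -0.4]
finger_gap: 0.0002
```

Run:
```python
from h import *
p=cams.capture("wrist"); save(p,"w3.png",(180,60,500,460),1.4); 
print(state()["eef_pos"],blobs(p,"r"))
```

```text
[ 0.6063705  -0.08489215  0.05311223] [(0.6037, -0.0268, 0.093, -87.7, 33, 14)]
```

View pics/w3.png

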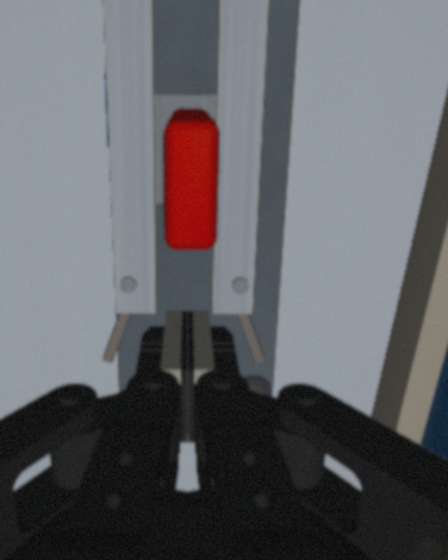

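It moved 8.5 mm while slow and slipped when faster. I'll regrasp centred on its measured place and pull slowly.

Request:
{"method": "servo_tool", "body": {
  "moves": [
    [0,0,0,0],
    [0,0,0,0],
    [-0.01,0.295,0,0],
    [-0.01,0.295,0,0],
    [-0.01,0.295,0,0]
  ],
  "jaw": 0.5
}}

```text
time_s: 9.52
eef_pos: [0.604, -0.0268, 0.0528]
eef_rot: [3.141, 0.001, 1.616]
ft_force: [0.1, -0.7, 0.5]
finger_gap: 0.0429
```

Request:
{"method": "servo_tool", "body": {
  "moves": [
    [0,0,0,0],
    [0,0,0,0],
    [0,0,0,0],
    [0,0,0,0],
    [0,0,0.01,0]
  ],
  "jaw": 0,
  "grip_force": 80
}}

```text
time_s: 10.15
eef_pos: [0.6034, -0.0266, 0.0543]
eef_rot: [-3.141, -0.0, 1.615]
ft_force: [-0.9, 0.5, -0.7]
finger_gap: 0.0123
```

Request:
{"method": "servo_tool", "body": {
  "moves": [
    [0.0005,-0.01,0,0],
    [0.001,-0.03,0,0],
    [0.002,-0.05,0,0],
    [0.003,-0.07,0,0],
    [0.004,-0.09,0,0]
  ]
}}

```text
time_s: 10.78
eef_pos: [0.6047, -0.045, 0.0546]
eef_rot: [-3.142, -0.0, 1.615]
ft_force: [0.1, 0.2, -0.8]
finger_gap: 0.012
```

Request:
{"method": "servo_tool", "body": {
  "moves": [
    [0.001,-0.025,0,0],
    [0.002,-0.05,0,0],
    [0.003,-0.075,0,0],
    [0.004,-0.1,0,0],
    [0.005,-0.125,0,0]
  ]
}}

```text
time_s: 11.4
eef_pos: [0.6057, -0.07, 0.0546]
eef_rot: [3.142, 0.0, 1.616]
ft_force: [-0.4, 0.1, -0.8]
finger_gap: 0.0124
```

Request:
{"method": "servo_tool", "body": {
  "moves": [
    [0.001,-0.025,0,0],
    [0.002,-0.05,0,0],
    [0.003,-0.075,0,0],
    [0.004,-0.1,0,0],
    [0.005,-0.125,0,0]
  ]
}}

```text
time_s: 12.02
eef_pos: [0.6067, -0.0949, 0.0546]
eef_rot: [3.142, 0.0, 1.616]
ft_force: [-0.0, 0.3, -1.8]
finger_gap: 0.0127
```

Request:
{"method": "servo_tool", "body": {
  "moves": [
    [0.001,-0.025,0,0],
    [0.002,-0.05,0,0],
    [0.003,-0.075,0,0],
    [0.004,-0.1,0,0],
    [0.005,-0.125,0,0]
  ]
}}

```text
time_s: 12.65
eef_pos: [0.6077, -0.12, 0.0546]
eef_rot: [-3.142, 0.0, 1.616]
ft_force: [0.5, 0.5, 0.1]
finger_gap: 0.0127
```

Request:
{"method": "servo_tool", "body": {
  "moves": [
    [0.001,-0.025,0,0],
    [0.002,-0.05,0,0],
    [0.003,-0.075,0,0],
    [0.004,-0.1,0,0],
    [0.005,-0.125,0,0]
  ]
}}

```text
time_s: 13.28
eef_pos: [0.6087, -0.1449, 0.0546]
eef_rot: [3.142, -0.0, 1.616]
ft_force: [0.1, 0.3, -0.7]
finger_gap: 0.0124
```

Free of the mouth, with no side forces. Now lifting and putting it in the pan.

Request:
{"method": "servo_tool", "body": {
  "moves": [
    [0,0,0.15,0],
    [0,0,0.35,0],
    [0,0,0.56,0],
    [0,0,0.56,0]
  ]
}}

```text
time_s: 13.78
eef_pos: [0.6108, -0.1455, 0.1702]
eef_rot: [3.136, 0.002, 1.616]
ft_force: [0.2, 0.2, -1.3]
finger_gap: 0.0123
```

Request:
{"method": "servo_tool", "body": {
  "moves": [
    [0.02,-0.2,0,0],
    [0.05,-0.45,0,0],
    [0.06,-0.7,0,0],
    [0.068,-0.9,0,0],
    [0.068,-1,0,0]
  ]
}}

```text
time_s: 14.4
eef_pos: [0.6214, -0.3469, 0.1649]
eef_rot: [-3.14, -0.001, 1.614]
ft_force: [0.2, -0.2, -0.2]
finger_gap: 0.0122
```

Request:
{"method": "servo_tool", "body": {
  "moves": [
    [0,-0.06,0,0],
    [0,-0.06,-0.1,0],
    [0,-0.06,-0.25,0],
    [0,-0.06,-0.4,0],
    [0,-0.06,-0.54,0]
  ]
}}

```text
time_s: 15.02
eef_pos: [0.622, -0.3556, 0.057]
eef_rot: [-3.141, -0.001, 1.616]
ft_force: [-0.2, 0.6, -0.4]
finger_gap: 0.0128
```

Request:
{"method": "servo_tool", "body": {
  "moves": [
    [0,0,0,0],
    [0,0,0,0],
    [0,0,0,0]
  ]
}}

```text
time_s: 15.4
eef_pos: [0.6231, -0.357, 0.0602]
eef_rot: [3.14, 0.001, 1.616]
ft_force: [-0.5, 0.2, 0.2]
finger_gap: 0.0124
```

Request:
{"method": "servo_tool", "body": {
  "moves": [
    [0,0,-0.03,0],
    [0,0,-0.03,0]
  ]
}}

```text
time_s: 15.65
eef_pos: [0.622, -0.3565, 0.0523]
eef_rot: [-3.141, -0.0, 1.616]
ft_force: [-0.1, -0.2, -0.6]
finger_gap: 0.0126
```

Request:
{"method": "servo_tool", "body": {
  "moves": [
    [0,0,0,0],
    [0,0,0,0],
    [0,0,0.2,0],
    [0,0,0.5,0],
    [0,0,0.7,0]
  ],
  "jaw": 0.5
}}

```text
time_s: 16.27
eef_pos: [0.6229, -0.357, 0.1959]
eef_rot: [3.139, 0.002, 1.616]
ft_force: [0.6, 0.1, -0.1]
finger_gap: 0.0429
```

Request:
{"method": "servo_tool", "body": {
  "moves": [
    [-0.9275,0.13,0,0.521],
    [-0.9275,0.13,0,0.521],
    [-0.9275,0.13,0,0.521],
    [-0.9275,0.13,0,0.521],
    [-0.9275,0.13,0,0.521]
  ]
}}

```text
time_s: 16.9
eef_pos: [0.4361, -0.3307, 0.1933]
eef_rot: [-3.142, 0.001, 2.437]
ft_force: [1.0, -0.9, 0.3]
finger_gap: 0.0425
```

Request:
{"method": "servo_tool", "body": {
  "moves": [
    [0,0,0,0],
    [0,0,0,0]
  ]
}}

```text
time_s: 17.15
eef_pos: [0.4369, -0.3307, 0.1927]
eef_rot: [-3.142, 0.0, 2.433]
ft_force: [-0.3, -1.1, -0.7]
finger_gap: 0.0427
```

Run:
```python
from h import *
s=state(); print(s["time_s"],s["eef_pos"],s["eef_rot"])
p=cams.capture("wrist"); print(blobs(p,"g"))
p=cams.capture("top"); print("g",blobs(p,"g")); print("r",blobs(p,"r",.04))
save(p,"t4.png",(320,140,480,260),4)
```

```text
17.15 [ 0.43693605 -0.3306647   0.19269835] [-3.14158383e+00  2.59877408e-04  2.43254539e+00]
[(0.4447, -0.09, 0.085, 48.8, 33, 12), (0.4355, -0.3338, 0.085, -40.3, 31, 13)]
g [(0.4564, 0.1233, 0.087, -32.8, 28, 11), (0.4431, 0.0184, 0.086, 10.1, 28, 10), (0.4429, -0.0892, 0.089, 36.8, 27, 10)]
r [(0.6216, -0.3549, 0.093, -82.8, 33, 12)]
```

Red stands in the pan. Now grasping carrier D and bringing it above the apron.

Request:
{"method": "servo_tool", "body": {
  "moves": [
    [-0.003,-0.008,-0.3,0],
    [-0.003,-0.008,-0.55,0],
    [-0.003,-0.008,-0.73,0],
    [-0.003,-0.008,-0.73,0],
    [-0.003,-0.008,-0.73,0]
  ]
}}

```text
time_s: 17.88
eef_pos: [0.4369, -0.3329, 0.0479]
eef_rot: [-3.141, 0.002, 2.434]
ft_force: [-0.5, 0.3, -0.0]
finger_gap: 0.0426
```

Request:
{"method": "servo_tool", "body": {
  "moves": [
    [0,0,0,0],
    [0,0,0,0],
    [0,0,0,0],
    [0,0,0,0],
    [0,0,0,0]
  ],
  "jaw": 0
}}

```text
time_s: 18.5
eef_pos: [0.4369, -0.3329, 0.0482]
eef_rot: [-3.141, 0.002, 2.434]
ft_force: [-1.5, 1.5, 7.1]
finger_gap: 0.0121
```

Request:
{"method": "servo_tool", "body": {
  "moves": [
    [0,0,0.1,0],
    [0,0,0.3,0],
    [0,0,0.55,0],
    [0,0,0.55,0]
  ]
}}

```text
time_s: 19.0
eef_pos: [0.4382, -0.3342, 0.161]
eef_rot: [-3.141, 0.008, 2.434]
ft_force: [1.2, 0.3, -1.4]
finger_gap: 0.012
```

Request:
{"method": "servo_tool", "body": {
  "moves": [
    [0.2,0.2,0,-0.11],
    [0.4,0.45,0,-0.22],
    [0.6,0.7,0,-0.33],
    [0.8,0.85,0,-0.44],
    [0.863,0.9325,0,-0.522]
  ]
}}

```text
time_s: 19.62
eef_pos: [0.6105, -0.1431, 0.1557]
eef_rot: [-3.142, -0.0, 1.612]
ft_force: [-1.1, -0.6, -0.7]
finger_gap: 0.0122
```

Request:
{"method": "servo_tool", "body": {
  "moves": [
    [0,0,-0.1,0],
    [0,0,-0.25,0],
    [0,0,-0.4,0],
    [0,0,-0.4,0],
    [0,0,-0.4,0]
  ]
}}

```text
time_s: 20.25
eef_pos: [0.6091, -0.1459, 0.0774]
eef_rot: [3.141, 0.0, 1.614]
ft_force: [-0.2, -0.1, 0.1]
finger_gap: 0.0121
```

Run:
```python
from h import *
s=state(); print(s["time_s"],s["eef_pos"],s["eef_rot"])
p=cams.capture("wrist"); print(blobs(p,"g",.07)); save(p,"w5.png",(180,100,500,340),2)
```

```text
20.25 [ 0.60909186 -0.14586359  0.07737127] [3.14100460e+00 2.56084970e-04 1.61396525e+00]
[(0.6089, -0.1461, 0.114, -87.8, 33, 13)]
```

View pics/w5.png

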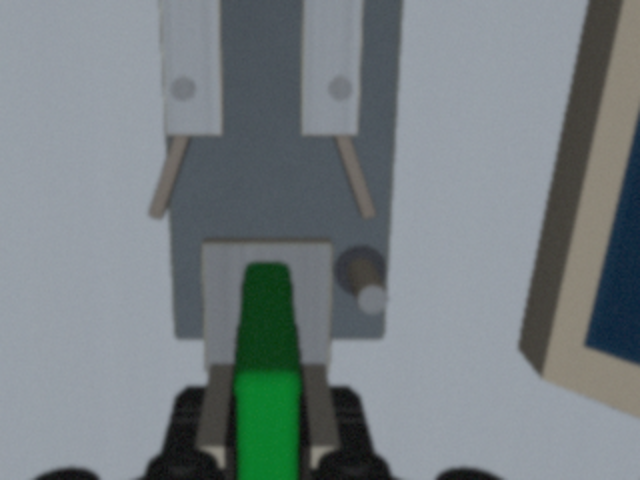

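The carrier hangs straight at (267,330) in the crop, between guides and pin. I'll lower it and slide it in.

Request:
{"method": "servo_tool", "body": {
  "moves": [
    [0,0,-0.04,0],
    [0,0,-0.08,0],
    [0,0,-0.095,0],
    [0,0,-0.095,0]
  ]
}}

```text
time_s: 20.8
eef_pos: [0.6085, -0.1456, 0.0573]
eef_rot: [-3.141, -0.0, 1.614]
ft_force: [-1.1, 0.1, -0.0]
finger_gap: 0.0127
```

Request:
{"method": "servo_tool", "body": {
  "moves": [
    [-0.001,0.025,0,0],
    [-0.002,0.05,0,0],
    [-0.003,0.075,0,0],
    [-0.004,0.1,0,0],
    [-0.005,0.125,0,0]
  ]
}}

```text
time_s: 21.42
eef_pos: [0.6077, -0.1203, 0.0576]
eef_rot: [3.142, -0.0, 1.614]
ft_force: [0.1, 1.4, -0.9]
finger_gap: 0.0122
```

Request:
{"method": "servo_tool", "body": {
  "moves": [
    [-0.001,0.025,0,0],
    [-0.002,0.05,0,0],
    [-0.003,0.075,0,0],
    [-0.004,0.1,0,0],
    [-0.005,0.125,0,0]
  ]
}}

```text
time_s: 22.05
eef_pos: [0.6067, -0.0954, 0.0576]
eef_rot: [-3.142, -0.0, 1.614]
ft_force: [-0.7, -0.4, -0.8]
finger_gap: 0.0119
```

Request:
{"method": "servo_tool", "body": {
  "moves": [
    [-0.001,0.025,0,0],
    [-0.002,0.05,0,0],
    [-0.003,0.075,0,0],
    [-0.004,0.1,0,0],
    [-0.005,0.125,0,0]
  ]
}}

```text
time_s: 22.68
eef_pos: [0.6058, -0.0704, 0.0576]
eef_rot: [3.142, 0.0, 1.614]
ft_force: [0.1, 0.4, -1.0]
finger_gap: 0.0121
```

Request:
{"method": "servo_tool", "body": {
  "moves": [
    [-0.001,0.025,0,0],
    [-0.002,0.05,0,0],
    [-0.003,0.075,0,0],
    [-0.004,0.1,0,0],
    [-0.005,0.125,0,0]
  ]
}}

```text
time_s: 23.3
eef_pos: [0.6047, -0.0454, 0.0576]
eef_rot: [-3.142, 0.0, 1.614]
ft_force: [-0.5, 0.5, -1.1]
finger_gap: 0.0121
```

Request:
{"method": "servo_tool", "body": {
  "moves": [
    [-0.001,0.025,0,0],
    [-0.002,0.05,0,0],
    [-0.003,0.075,0,0],
    [-0.004,0.1,0,0],
    [-0.005,0.125,0,0]
  ]
}}

```text
time_s: 23.92
eef_pos: [0.6037, -0.0204, 0.0576]
eef_rot: [-3.142, 0.0, 1.614]
ft_force: [0.1, 1.0, -0.7]
finger_gap: 0.0122
```

Request:
{"method": "servo_tool", "body": {
  "moves": [
    [-0.001,0.025,0,0],
    [-0.002,0.05,0,0],
    [-0.003,0.075,0,0],
    [-0.004,0.1,0,0],
    [-0.005,0.125,0,0]
  ]
}}

```text
time_s: 24.55
eef_pos: [0.6028, 0.0046, 0.0576]
eef_rot: [3.142, 0.0, 1.614]
ft_force: [-0.5, -0.1, -1.1]
finger_gap: 0.0117
```

Request:
{"method": "servo_tool", "body": {
  "moves": [
    [-0.001,0.025,0,0],
    [-0.002,0.05,0,0],
    [-0.003,0.075,0,0],
    [-0.004,0.1,0,0],
    [-0.005,0.125,0,0]
  ]
}}

```text
time_s: 25.18
eef_pos: [0.6017, 0.0296, 0.0576]
eef_rot: [3.142, -0.0, 1.614]
ft_force: [-0.5, -0.3, -1.6]
finger_gap: 0.0124
```

Request:
{"method": "servo_tool", "body": {
  "moves": [
    [-0.001,0.025,0,0],
    [-0.002,0.05,0,0],
    [-0.003,0.075,0,0],
    [-0.004,0.1,0,0],
    [-0.005,0.125,0,0]
  ]
}}

```text
time_s: 25.8
eef_pos: [0.6007, 0.0546, 0.0576]
eef_rot: [-3.142, -0.0, 1.614]
ft_force: [0.5, 0.1, -1.0]
finger_gap: 0.0122
```

Request:
{"method": "servo_tool", "body": {
  "moves": [
    [-0.001,0.015,0,0],
    [-0.001,0.03,0,0],
    [-0.002,0.045,0,0],
    [-0.003,0.06,0,0],
    [-0.003,0.07,0,0]
  ]
}}

```text
time_s: 26.42
eef_pos: [0.6001, 0.0683, 0.0576]
eef_rot: [-3.142, 0.0, 1.614]
ft_force: [-0.6, -2.1, 1.3]
finger_gap: 0.0122
```

Request:
{"method": "servo_tool", "body": {
  "moves": [
    [0,0.004,0,0],
    [0,0.008,0,0],
    [0,0.012,0,0],
    [0,0.016,0,0],
    [0,0.016,0,0]
  ]
}}

```text
time_s: 27.05
eef_pos: [0.6002, 0.0692, 0.0579]
eef_rot: [-3.141, 0.004, 1.613]
ft_force: [-1.6, -10.7, 2.3]
finger_gap: 0.0122
```

Home against the stop (10 N). Releasing and going to carrier C.

Request:
{"method": "servo_tool", "body": {
  "moves": [
    [0,-0.011,0,0],
    [0,-0.011,0,0],
    [0,-0.011,0.2,0],
    [0,-0.011,0.45,0],
    [0,-0.011,0.65,0]
  ],
  "jaw": 0.5
}}

```text
time_s: 27.68
eef_pos: [0.6005, 0.0697, 0.1896]
eef_rot: [3.14, -0.001, 1.614]
ft_force: [0.7, -0.4, 0.1]
finger_gap: 0.0427
```

Request:
{"method": "servo_tool", "body": {
  "moves": [
    [-0.2,-0.2,0,-0.12],
    [-0.4,-0.4,0,-0.24],
    [-0.6,-0.6,0,-0.36],
    [-0.78,-0.7775,0,-0.48],
    [-0.78,-0.7775,0,-0.59]
  ]
}}

```text
time_s: 28.3
eef_pos: [0.4422, -0.0876, 0.1879]
eef_rot: [-3.141, -0.0, 0.678]
ft_force: [0.2, -0.3, -0.1]
finger_gap: 0.0423
```

Request:
{"method": "servo_tool", "body": {
  "moves": [
    [0,0,0,-0.028],
    [0,0,0,-0.028],
    [0,0,0,-0.028]
  ]
}}

```text
time_s: 28.68
eef_pos: [0.4443, -0.086, 0.1876]
eef_rot: [-3.142, -0.0, 0.645]
ft_force: [-0.3, 0.4, 0.2]
finger_gap: 0.0429
```

Run:
```python
from h import *
s=state(); print(s["time_s"],s["eef_pos"],s["eef_rot"])
p=cams.capture("wrist"); print(blobs(p,"g"))
p=cams.capture("top"); print("g",blobs(p,"g")); places(p,["clamp_hinge","clamp_pocket","clamp_lever"])
```

```text
28.675 [ 0.44426567 -0.08596514  0.18762335] [-3.14150713e+00 -2.44526107e-04  6.44794561e-01]
[(0.456, 0.1237, 0.085, -31.6, 33, 13), (0.4437, 0.0198, 0.085, 7.2, 32, 13), (0.4438, -0.0865, 0.085, 36.6, 32, 13)]
g [(0.5988, 0.0674, 0.096, -89.8, 22, 10)]
clamp_hinge [(0.71, [0.44, -0.192, 0.012])]
clamp_pocket [(0.51, [0.466, -0.155, 0.008])]
clamp_lever [(0.89, [0.423, -0.224, 0.015])]
```

Request:
{"method": "servo_tool", "body": {
  "moves": [
    [0,0,-0.3,0],
    [0,0,-0.55,0],
    [0,0,-0.705,0],
    [0,0,-0.705,0],
    [0,0,-0.705,0]
  ]
}}

```text
time_s: 29.55
eef_pos: [0.445, -0.0865, 0.0477]
eef_rot: [3.141, -0.001, 0.643]
ft_force: [-0.2, -0.1, 0.4]
finger_gap: 0.0426
```

Request:
{"method": "servo_tool", "body": {
  "moves": [
    [0,0,0,0],
    [0,0,0,0],
    [0,0,0,0],
    [0,0,0,0],
    [0,0,0,0]
  ],
  "jaw": 0
}}

```text
time_s: 30.18
eef_pos: [0.4451, -0.0865, 0.0478]
eef_rot: [3.14, -0.001, 0.643]
ft_force: [-0.8, 0.8, 7.0]
finger_gap: 0.0121
```

Request:
{"method": "servo_tool", "body": {
  "moves": [
    [0,0,0.1,0],
    [0,0,0.3,0],
    [0,0,0.55,0],
    [0,0,0.55,0]
  ]
}}

```text
time_s: 30.68
eef_pos: [0.4467, -0.0871, 0.1604]
eef_rot: [3.136, -0.004, 0.643]
ft_force: [1.0, -1.5, -1.4]
finger_gap: 0.0124
```

Request:
{"method": "servo_tool", "body": {
  "moves": [
    [0.2,-0.08,0,0.12],
    [0.4,-0.15,0,0.24],
    [0.6,-0.22,0,0.36],
    [0.8,-0.29,0,0.48],
    [0.823,-0.2975,0,0.59]
  ]
}}

```text
time_s: 31.3
eef_pos: [0.6104, -0.1465, 0.155]
eef_rot: [-3.141, -0.0, 1.576]
ft_force: [0.1, -0.3, -1.6]
finger_gap: 0.012
```

Request:
{"method": "servo_tool", "body": {
  "moves": [
    [0,0,-0.1,0.027],
    [0,0,-0.25,0.027],
    [0,0,-0.4,0.027],
    [0,0,-0.4,0.027],
    [0,0,-0.4,0.027]
  ]
}}

```text
time_s: 31.92
eef_pos: [0.6091, -0.1459, 0.0774]
eef_rot: [3.141, 0.0, 1.612]
ft_force: [-0.2, -0.1, -0.1]
finger_gap: 0.0121
```

Run:
```python
from h import *
s=state(); print(s["time_s"],s["eef_pos"],s["eef_rot"])
p=cams.capture("wrist"); print(blobs(p,"g",.07))
```

```text
31.925 [ 0.60907412 -0.14585637  0.07735303] [3.14107771e+00 2.30422652e-04 1.61241567e+00]
[(0.6092, -0.1468, 0.114, -86.2, 33, 13)]
```

Request:
{"method": "servo_tool", "body": {
  "moves": [
    [0,0,-0.04,0],
    [0,0,-0.08,0],
    [0,0,-0.095,0],
    [0,0,-0.095,0]
  ]
}}

```text
time_s: 32.48
eef_pos: [0.6085, -0.1456, 0.0573]
eef_rot: [-3.141, -0.0, 1.612]
ft_force: [-0.7, -0.3, -1.3]
finger_gap: 0.0124
```

Request:
{"method": "servo_tool", "body": {
  "moves": [
    [-0.001,0.025,0,0],
    [-0.002,0.05,0,0],
    [-0.003,0.075,0,0],
    [-0.004,0.1,0,0],
    [-0.005,0.125,0,0]
  ]
}}

```text
time_s: 33.1
eef_pos: [0.6077, -0.1203, 0.0576]
eef_rot: [-3.142, -0.0, 1.613]
ft_force: [-0.2, 0.2, -0.2]
finger_gap: 0.0125
```

Request:
{"method": "servo_tool", "body": {
  "moves": [
    [-0.001,0.025,0,0],
    [-0.002,0.05,0,0],
    [-0.003,0.075,0,0],
    [-0.004,0.1,0,0],
    [-0.005,0.125,0,0]
  ]
}}

```text
time_s: 33.72
eef_pos: [0.6067, -0.0954, 0.0576]
eef_rot: [-3.142, -0.0, 1.612]
ft_force: [0.4, -0.5, -0.4]
finger_gap: 0.0125
```

Request:
{"method": "servo_tool", "body": {
  "moves": [
    [-0.001,0.025,0,0],
    [-0.002,0.05,0,0],
    [-0.003,0.075,0,0],
    [-0.004,0.1,0,0],
    [-0.005,0.125,0,0]
  ]
}}

```text
time_s: 34.35
eef_pos: [0.6057, -0.0704, 0.0576]
eef_rot: [3.142, -0.0, 1.612]
ft_force: [-0.5, 0.3, -0.6]
finger_gap: 0.012
```

Request:
{"method": "servo_tool", "body": {
  "moves": [
    [-0.001,0.025,0,0],
    [-0.002,0.05,0,0],
    [-0.003,0.075,0,0],
    [-0.004,0.1,0,0],
    [-0.005,0.125,0,0]
  ]
}}

```text
time_s: 34.98
eef_pos: [0.6047, -0.0454, 0.0576]
eef_rot: [-3.142, -0.0, 1.612]
ft_force: [-0.7, 0.0, -0.7]
finger_gap: 0.0123
```

Request:
{"method": "servo_tool", "body": {
  "moves": [
    [-0.001,0.025,0,0],
    [-0.002,0.05,0,0],
    [-0.003,0.075,0,0],
    [-0.004,0.1,0,0],
    [-0.005,0.125,0,0]
  ]
}}

```text
time_s: 35.6
eef_pos: [0.6037, -0.0204, 0.0576]
eef_rot: [3.142, -0.0, 1.612]
ft_force: [0.4, -0.1, -0.3]
finger_gap: 0.0123
```

Request:
{"method": "servo_tool", "body": {
  "moves": [
    [-0.001,0.025,0,0],
    [-0.002,0.05,0,0],
    [-0.003,0.075,0,0],
    [-0.004,0.1,0,0],
    [-0.005,0.125,0,0]
  ]
}}

```text
time_s: 36.22
eef_pos: [0.6027, 0.0046, 0.0576]
eef_rot: [-3.142, -0.0, 1.612]
ft_force: [0.2, -0.6, -1.4]
finger_gap: 0.0123
```

Request:
{"method": "servo_tool", "body": {
  "moves": [
    [-0.001,0.02,0,0],
    [-0.001,0.04,0,0],
    [-0.002,0.06,0,0],
    [-0.003,0.08,0,0],
    [-0.004,0.09,0,0]
  ]
}}

```text
time_s: 36.85
eef_pos: [0.6019, 0.0226, 0.0576]
eef_rot: [-3.142, -0.0, 1.613]
ft_force: [0.2, 0.4, -1.1]
finger_gap: 0.012
```

Request:
{"method": "servo_tool", "body": {
  "moves": [
    [0,0.006,0,0],
    [0,0.012,0,0],
    [0,0.018,0,0],
    [0,0.024,0,0],
    [0,0.024,0,0]
  ]
}}

```text
time_s: 37.48
eef_pos: [0.6021, 0.0261, 0.0578]
eef_rot: [3.141, 0.002, 1.612]
ft_force: [0.2, -5.0, 0.5]
finger_gap: 0.0122
```

Request:
{"method": "servo_tool", "body": {
  "moves": [
    [0,0.004,0,0],
    [0,0.008,0,0],
    [0,0.008,0,0]
  ]
}}

```text
time_s: 37.85
eef_pos: [0.6021, 0.0267, 0.0579]
eef_rot: [3.142, 0.004, 1.611]
ft_force: [-1.4, -8.1, 1.4]
finger_gap: 0.0126
```

Request:
{"method": "servo_tool", "body": {
  "moves": [
    [0,-0.009,0,0],
    [0,-0.009,0,0],
    [0,-0.009,0.2,0],
    [0,-0.009,0.45,0],
    [0,-0.009,0.65,0]
  ],
  "jaw": 0.5
}}

```text
time_s: 38.48
eef_pos: [0.6022, 0.0273, 0.1896]
eef_rot: [3.14, -0.001, 1.613]
ft_force: [0.7, -0.4, -0.6]
finger_gap: 0.0428
```

Request:
{"method": "servo_tool", "body": {
  "moves": [
    [-0.2,0,0,0.118],
    [-0.4,-0.01,0,0.236],
    [-0.6,-0.02,0,0.354],
    [-0.79,-0.034,0,0.472],
    [-0.79,-0.034,0,0.59]
  ]
}}

```text
time_s: 39.1
eef_pos: [0.4414, 0.0206, 0.1878]
eef_rot: [3.141, -0.001, 2.545]
ft_force: [0.5, 0.8, 0.6]
finger_gap: 0.0427
```

Request:
{"method": "servo_tool", "body": {
  "moves": [
    [0,0,0,0.118],
    [0,0,0,0.236],
    [0,0,0,0.354],
    [0,0,0,0.463],
    [0,0,0,0.463]
  ]
}}

```text
time_s: 39.72
eef_pos: [0.444, 0.0204, 0.1877]
eef_rot: [3.141, 0.0, -3.018]
ft_force: [-0.3, 0.4, 0.0]
finger_gap: 0.0429
```

Run:
```python
from h import *
s=state(); print(s["time_s"],s["eef_pos"],s["eef_rot"],s["q"])
p=cams.capture("wrist"); print(blobs(p,"g"))
```

```text
39.725 [0.44395258 0.02039219 0.18766859] [ 3.14115534e+00  2.37831235e-04 -3.01759242e+00] [-1.19250948e-01  1.57678134e-01 -4.03224074e-01  1.00976862e+00
  4.81725762e-04 -2.43251202e-01]
[(0.4417, 0.0202, 0.085, 7.6, 31, 12), (0.4548, 0.124, 0.085, -30.2, 31, 12), (0.6004, 0.0227, 0.093, -86.6, 31, 12), (0.5987, 0.0663, 0.093, -88.0, 31, 12)]
```

Request:
{"method": "servo_tool", "body": {
  "moves": [
    [-0.005,0,-0.3,0],
    [-0.005,0,-0.55,0],
    [-0.005,0,-0.705,0],
    [-0.005,0,-0.705,0],
    [-0.005,0,-0.705,0]
  ]
}}

```text
time_s: 40.4
eef_pos: [0.4438, 0.02, 0.0477]
eef_rot: [-3.141, 0.001, -3.018]
ft_force: [0.9, 0.4, -0.2]
finger_gap: 0.0428
```

Request:
{"method": "servo_tool", "body": {
  "moves": [
    [0,0,0,0],
    [0,0,0,0],
    [0,0,0,0],
    [0,0,0,0],
    [0,0,0,0]
  ],
  "jaw": 0
}}

```text
time_s: 41.02
eef_pos: [0.444, 0.02, 0.0478]
eef_rot: [-3.141, 0.002, -3.017]
ft_force: [-0.7, 0.4, 7.2]
finger_gap: 0.0123
```

Request:
{"method": "servo_tool", "body": {
  "moves": [
    [0,0,0.1,0],
    [0,0,0.3,0],
    [0,0,0.55,0],
    [0,0,0.55,0]
  ]
}}

```text
time_s: 41.52
eef_pos: [0.4456, 0.0198, 0.1603]
eef_rot: [-3.14, 0.007, -3.017]
ft_force: [1.4, 0.4, -1.5]
finger_gap: 0.0121
```

Request:
{"method": "servo_tool", "body": {
  "moves": [
    [0.2,-0.2,0,-0.118],
    [0.4,-0.4,0,-0.236],
    [0.6,-0.6,0,-0.354],
    [0.8,-0.8,0,-0.472],
    [0.834,-0.829,0,-0.59]
  ]
}}

```text
time_s: 42.15
eef_pos: [0.6112, -0.1484, 0.155]
eef_rot: [-3.141, -0.0, 2.331]
ft_force: [-0.8, -0.1, -0.2]
finger_gap: 0.0124
```

Request:
{"method": "servo_tool", "body": {
  "moves": [
    [0,0,0,-0.118],
    [0,0,0,-0.236],
    [0,0,0,-0.354],
    [0,0,-0.1,-0.463],
    [0,0,-0.2,-0.463]
  ]
}}

```text
time_s: 42.78
eef_pos: [0.6094, -0.1456, 0.1154]
eef_rot: [-3.141, -0.0, 1.61]
ft_force: [0.9, -0.6, -0.4]
finger_gap: 0.0124
```

Request:
{"method": "servo_tool", "body": {
  "moves": [
    [0,0,-0.1,0],
    [0,0,-0.2,0],
    [0,0,-0.2,0],
    [0,0,-0.2,0]
  ]
}}

```text
time_s: 43.28
eef_pos: [0.6099, -0.1458, 0.077]
eef_rot: [3.141, 0.0, 1.612]
ft_force: [0.5, 0.2, 0.0]
finger_gap: 0.0122
```

Run:
```python
from h import *
s=state(); print(s["time_s"],s["eef_pos"],s["eef_rot"])
p=cams.capture("wrist"); print(blobs(p,"g",.07))
```

```text
43.275 [ 0.60989664 -0.14575302  0.07698597] [3.14139073e+00 8.74035546e-05 1.61236740e+00]
[(0.6098, -0.1448, 0.114, -86.7, 33, 13)]
```

Request:
{"method": "servo_tool", "body": {
  "moves": [
    [-0.005,0,-0.04,0],
    [-0.005,0,-0.08,0],
    [-0.005,0,-0.095,0],
    [-0.005,0,-0.095,0]
  ]
}}

```text
time_s: 43.82
eef_pos: [0.6085, -0.1456, 0.0572]
eef_rot: [-3.141, -0.0, 1.612]
ft_force: [0.2, 0.2, -0.6]
finger_gap: 0.0121
```

Request:
{"method": "servo_tool", "body": {
  "moves": [
    [-0.001,0.025,0,0],
    [-0.002,0.05,0,0],
    [-0.003,0.075,0,0],
    [-0.004,0.1,0,0],
    [-0.005,0.125,0,0]
  ]
}}

```text
time_s: 44.45
eef_pos: [0.6077, -0.1203, 0.0576]
eef_rot: [3.142, 0.0, 1.613]
ft_force: [0.1, -0.5, -0.6]
finger_gap: 0.0124
```

Request:
{"method": "servo_tool", "body": {
  "moves": [
    [-0.001,0.025,0,0],
    [-0.002,0.05,0,0],
    [-0.003,0.075,0,0],
    [-0.004,0.1,0,0],
    [-0.005,0.125,0,0]
  ]
}}

```text
time_s: 45.08
eef_pos: [0.6067, -0.0954, 0.0576]
eef_rot: [-3.142, 0.0, 1.612]
ft_force: [-0.6, 0.4, -0.6]
finger_gap: 0.0122
```

Request:
{"method": "servo_tool", "body": {
  "moves": [
    [-0.001,0.025,0,0],
    [-0.002,0.05,0,0],
    [-0.003,0.075,0,0],
    [-0.004,0.1,0,0],
    [-0.005,0.125,0,0]
  ]
}}

```text
time_s: 45.7
eef_pos: [0.6058, -0.0704, 0.0576]
eef_rot: [3.142, 0.0, 1.612]
ft_force: [-0.4, 0.4, -0.7]
finger_gap: 0.0125
```

Request:
{"method": "servo_tool", "body": {
  "moves": [
    [-0.001,0.025,0,0],
    [-0.002,0.05,0,0],
    [-0.003,0.075,0,0],
    [-0.004,0.1,0,0],
    [-0.005,0.125,0,0]
  ]
}}

```text
time_s: 46.32
eef_pos: [0.6048, -0.0454, 0.0576]
eef_rot: [3.142, -0.0, 1.612]
ft_force: [-0.0, -0.1, -0.6]
finger_gap: 0.0122
```

Request:
{"method": "servo_tool", "body": {
  "moves": [
    [-0.001,0.025,0,0],
    [-0.002,0.05,0,0],
    [-0.003,0.075,0,0],
    [-0.004,0.1,0,0],
    [-0.005,0.12,0,0]
  ]
}}

```text
time_s: 46.95
eef_pos: [0.6038, -0.0214, 0.0576]
eef_rot: [3.142, -0.0, 1.613]
ft_force: [-0.3, 0.5, -0.8]
finger_gap: 0.0123
```

Request:
{"method": "servo_tool", "body": {
  "moves": [
    [0,0.006,0,0],
    [0,0.012,0,0],
    [0,0.018,0,0],
    [0,0.024,0,0],
    [0,0.03,0,0]
  ]
}}

```text
time_s: 47.58
eef_pos: [0.6039, -0.0189, 0.0581]
eef_rot: [-3.142, 0.006, 1.611]
ft_force: [-0.8, -10.2, 0.2]
finger_gap: 0.0122
```

Request:
{"method": "servo_tool", "body": {
  "moves": [
    [0,-0.012,0,0],
    [0,-0.012,0,0],
    [0,-0.012,0.2,0],
    [0,-0.012,0.45,0],
    [0,-0.012,0.65,0]
  ],
  "jaw": 0.5
}}

```text
time_s: 48.2
eef_pos: [0.604, -0.0177, 0.1896]
eef_rot: [3.141, -0.001, 1.613]
ft_force: [0.9, -0.5, 0.6]
finger_gap: 0.0428
```

Request:
{"method": "servo_tool", "body": {
  "moves": [
    [-0.2,0.2,0,0.118],
    [-0.4,0.4,0,0.236],
    [-0.6,0.6,0,0.354],
    [-0.738,0.711,0,0.472],
    [-0.738,0.711,0,0.59]
  ]
}}

```text
time_s: 48.82
eef_pos: [0.454, 0.126, 0.1879]
eef_rot: [3.141, -0.001, 2.548]
ft_force: [0.6, -0.7, -0.6]
finger_gap: 0.043
```

Request:
{"method": "servo_tool", "body": {
  "moves": [
    [0,0,0,0.033],
    [0,0,0,0.033],
    [0,0,0,0.033]
  ]
}}

```text
time_s: 49.2
eef_pos: [0.4561, 0.1242, 0.1876]
eef_rot: [3.141, -0.0, 2.59]
ft_force: [0.1, -0.3, 0.3]
finger_gap: 0.0428
```

Run:
```python
from h import *
s=state(); print(s["time_s"],s["eef_pos"],s["eef_rot"],s["q"])
p=cams.capture("wrist"); print(blobs(p,"g"))
```

```text
49.2 [0.45614649 0.12418698 0.18759714] [ 3.14139111e+00 -2.05132431e-04  2.58973203e+00] [ 1.10780474e-01  2.10976673e-01 -3.36265483e-01  1.02359190e+00
  2.85091847e-04  6.62641110e-01]
[(0.4547, 0.1257, 0.085, -31.9, 32, 13), (0.5984, 0.0685, 0.093, -87.7, 31, 12), (0.5977, 0.0316, 0.093, 56.8, 20, 13)]
```

Request:
{"method": "servo_tool", "body": {
  "moves": [
    [-0.003,0.005,-0.3,0],
    [-0.003,0.005,-0.55,0],
    [-0.003,0.005,-0.705,0],
    [-0.003,0.005,-0.705,0],
    [-0.003,0.005,-0.705,0]
  ]
}}

```text
time_s: 49.88
eef_pos: [0.4564, 0.1252, 0.0477]
eef_rot: [3.141, 0.001, 2.591]
ft_force: [0.1, 0.5, 0.7]
finger_gap: 0.0428
```

Request:
{"method": "servo_tool", "body": {
  "moves": [
    [0,0,0,0],
    [0,0,0,0],
    [0,0,0,0],
    [0,0,0,0],
    [0,0,0,0]
  ],
  "jaw": 0
}}

```text
time_s: 50.5
eef_pos: [0.4567, 0.1252, 0.0481]
eef_rot: [3.14, 0.002, 2.591]
ft_force: [-1.4, 0.4, 8.9]
finger_gap: 0.0123
```

Request:
{"method": "servo_tool", "body": {
  "moves": [
    [0,0,0.1,0],
    [0,0,0.3,0],
    [0,0,0.55,0],
    [0,0,0.55,0]
  ]
}}

```text
time_s: 51.0
eef_pos: [0.4583, 0.1255, 0.1605]
eef_rot: [3.137, 0.006, 2.591]
ft_force: [0.7, -0.6, -2.0]
finger_gap: 0.0123
```

Request:
{"method": "servo_tool", "body": {
  "moves": [
    [0.1,-0.2,0,-0.118],
    [0.2,-0.4,0,-0.236],
    [0.3,-0.6,0,-0.354],
    [0.4,-0.8,0,-0.472],
    [0.5,-1,0,-0.59]
  ]
}}

```text
time_s: 51.62
eef_pos: [0.5557, -0.0762, 0.1559]
eef_rot: [-3.141, -0.0, 1.658]
ft_force: [-0.0, 0.9, -1.2]
finger_gap: 0.0121
```

Request:
{"method": "servo_tool", "body": {
  "moves": [
    [0.1,-0.2,0,-0.033],
    [0.266,-0.3535,0,-0.033],
    [0.266,-0.3535,-0.1,-0.033],
    [0.266,-0.3535,-0.25,-0.033],
    [0.266,-0.3535,-0.4,-0.033]
  ]
}}

```text
time_s: 52.25
eef_pos: [0.6083, -0.1456, 0.0749]
eef_rot: [-3.141, -0.0, 1.612]
ft_force: [-0.4, -1.1, -0.8]
finger_gap: 0.0123
```

Request:
{"method": "servo_tool", "body": {
  "moves": [
    [0,0,0,0],
    [0,0,0,0]
  ]
}}

```text
time_s: 52.5
eef_pos: [0.6091, -0.1457, 0.0774]
eef_rot: [3.141, 0.0, 1.612]
ft_force: [0.1, -0.6, -0.2]
finger_gap: 0.0122
```

Run:
```python
from h import *
s=state(); print(s["time_s"],s["eef_pos"],s["eef_rot"])
p=cams.capture("wrist"); print(blobs(p,"g",.07))
```

```text
52.5 [ 0.6091028  -0.14571726  0.07735504] [3.14101817e+00 2.32109611e-04 1.61243406e+00]
[(0.6045, -0.0321, 0.093, 2.2, 13, 12), (0.6087, -0.1448, 0.114, -88.5, 33, 13)]
```

Request:
{"method": "servo_tool", "body": {
  "moves": [
    [0,0,-0.04,0],
    [0,0,-0.08,0],
    [0,0,-0.095,0],
    [0,0,-0.095,0]
  ]
}}

```text
time_s: 53.05
eef_pos: [0.6085, -0.1455, 0.0573]
eef_rot: [-3.141, -0.0, 1.612]
ft_force: [-0.3, 0.1, 0.5]
finger_gap: 0.012
```

Request:
{"method": "servo_tool", "body": {
  "moves": [
    [-0.001,0.025,0,0],
    [-0.002,0.05,0,0],
    [-0.003,0.075,0,0],
    [-0.004,0.1,0,0],
    [-0.005,0.125,0,0]
  ]
}}

```text
time_s: 53.68
eef_pos: [0.6077, -0.1202, 0.0576]
eef_rot: [3.142, -0.0, 1.613]
ft_force: [0.8, -0.9, -0.9]
finger_gap: 0.0126
```

Request:
{"method": "servo_tool", "body": {
  "moves": [
    [-0.001,0.025,0,0],
    [-0.002,0.05,0,0],
    [-0.003,0.075,0,0],
    [-0.004,0.1,0,0],
    [-0.005,0.125,0,0]
  ]
}}

```text
time_s: 54.3
eef_pos: [0.6067, -0.0953, 0.0576]
eef_rot: [3.142, 0.0, 1.612]
ft_force: [-0.3, 0.3, -0.4]
finger_gap: 0.0122
```

Request:
{"method": "servo_tool", "body": {
  "moves": [
    [-0.001,0.025,0,0],
    [-0.002,0.05,0,0],
    [-0.003,0.075,0,0],
    [-0.004,0.1,0,0],
    [-0.005,0.125,0,0]
  ]
}}

```text
time_s: 54.92
eef_pos: [0.6057, -0.0703, 0.0576]
eef_rot: [-3.142, -0.0, 1.612]
ft_force: [0.2, -0.0, -0.7]
finger_gap: 0.0123
```

Request:
{"method": "servo_tool", "body": {
  "moves": [
    [0,0.01,0,0],
    [0,0.02,0,0],
    [-0.001,0.03,0,0],
    [-0.001,0.036,0,0],
    [-0.001,0.042,0,0]
  ]
}}

```text
time_s: 55.55
eef_pos: [0.6057, -0.0638, 0.0579]
eef_rot: [3.141, 0.003, 1.612]
ft_force: [-1.1, -8.8, 0.5]
finger_gap: 0.0125
```

Request:
{"method": "servo_tool", "body": {
  "moves": [
    [0,0.005,0,0],
    [0,0.01,0,0],
    [0,0.01,0,0]
  ]
}}

```text
time_s: 55.92
eef_pos: [0.6058, -0.0632, 0.0581]
eef_rot: [3.141, 0.006, 1.611]
ft_force: [-1.4, -12.2, 1.4]
finger_gap: 0.0124
```

All four are home. Next I'll release, verify from above and hover over the clamp's levers.

Request:
{"method": "servo_tool", "body": {
  "moves": [
    [0,-0.011,0,0],
    [0,-0.011,0,0],
    [0,-0.011,0.2,0],
    [0,-0.011,0.45,0],
    [0,-0.011,0.65,0]
  ],
  "jaw": 0.5
}}

```text
time_s: 56.55
eef_pos: [0.6058, -0.0619, 0.1896]
eef_rot: [3.141, -0.0, 1.613]
ft_force: [1.0, -0.1, -0.5]
finger_gap: 0.0428
```

Request:
{"method": "servo_tool", "body": {
  "moves": [
    [-0.2,-0.2,0,-0.1],
    [-0.4,-0.4,0,-0.2],
    [-0.6,-0.6,0,-0.3],
    [-0.8,-0.75,0,-0.36],
    [-0.915,-0.816,0,-0.36]
  ],
  "jaw": 0.9
}}

```text
time_s: 57.18
eef_pos: [0.421, -0.2264, 0.1877]
eef_rot: [3.142, -0.0, 1.044]
ft_force: [0.3, 0.0, 0.8]
finger_gap: 0.0769
```

Request:
{"method": "servo_tool", "body": {
  "moves": [
    [0,0,0,0],
    [0,0,0,0],
    [0,0,0,0]
  ]
}}

```text
time_s: 57.55
eef_pos: [0.4233, -0.2251, 0.1876]
eef_rot: [3.141, -0.0, 1.048]
ft_force: [-1.1, -0.6, -0.6]
finger_gap: 0.077
```

Run:
```python
from h import *
s=state(); print(s["time_s"],s["eef_pos"],s["eef_rot"],s["finger_gap"])
p=cams.capture("wrist"); print(blobs(p,"g")); save(p,"w6.png",(80,0,560,400),1.5)
places(p,["clamp_hinge","clamp_pocket","clamp_lever"])
c=cloud(p); im=p["pixels"].astype(int)
m=(c[:,:,2]>.012)&(c[:,:,2]<.045)&(im.max(2)<70)&(c[:,:,0]<.52)&(c[:,:,1]<-.12)&(c[:,:,1]>-.28)
q=c[m]; print(len(q),q.min(0),q.max(0)); d=np.array([.5,.866]);
n=np.array([-.866,.5]); o=np.array([.441,-.191])
a=(q[:,:2]-o)@d*1000; b=(q[:,:2]-o)@n*1000
for t in range(-55,60,10):
    k=abs(a-t)<3
    if k.sum()>2: print(t,k.sum(),b[k].min().round(1),b[k].max().round(1),q[k,2].max().round(3))
p=cams.capture("top"); print(blobs(p,"g")); places(p,["clamp_hinge","clamp_pocket","clamp_lever"])
```

```text
57.55 [ 0.42334228 -0.22509712  0.18758487] [ 3.14138941e+00 -2.59672281e-04  1.04820174e+00] 0.07700335467982661
[]
clamp_hinge [(0.62, [0.443, -0.189, 0.013]), (0.31, [0.627, -0.357, -0.001])]
clamp_pocket [(0.6, [0.465, -0.15, 0.007])]
clamp_lever []
1661 [ 0.39353946 -0.25002704  0.01525821] [ 0.47899397 -0.13989527  0.03265608]
-45 71 -28.2 25.0 0.033
-35 78 -24.2 21.9 0.032
-25 75 -21.3 18.0 0.032
-15 77 -17.3 14.1 0.032
-5 87 -13.5 10.3 0.032
5 101 -11.8 7.7 0.024
15 85 -11.7 7.6 0.024
25 103 -12.5 7.6 0.024
35 129 -12.4 7.5 0.024
45 101 -12.3 7.4 0.024
55 81 -12.1 7.3 0.024
[(0.6037, -0.0227, 0.096, 88.5, 28, 8), (0.6048, -0.0676, 0.096, -89.4, 28, 10), (0.5995, 0.064, 0.097, -90.0, 29, 9), (0.6009, 0.0219, 0.096, -87.3, 29, 10)]
clamp_hinge [(0.69, [0.774, -0.233, -0.0])]
clamp_pocket [(0.59, [0.609, -0.147, 0.007])]
clamp_lever []
```

View pics/w6.png

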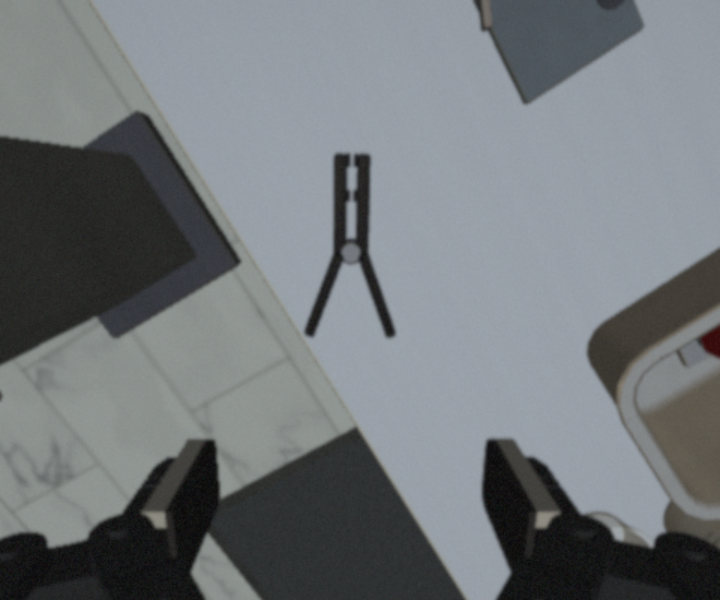

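The clamp is clear in the crop: jaw tips at (352,155), hinge at (350,253), lever ends at (310,335) and (391,335). I'll pin down its position along its own axis.

Run:
```python
from h import *
p=cams.capture("wrist"); c=cloud(p); im=p["pixels"].astype(int)
m=(c[:,:,2]>.012)&(c[:,:,2]<.045)&(im.max(2)<70)&(c[:,:,0]<.52)&(c[:,:,1]<-.12)&(c[:,:,1]>-.28)
q=c[m]; y=np.radians(59.6); d=np.array([np.cos(y),np.sin(y)]); n=np.array([-d[1],d[0]]); o=np.array([.4429,-.1921])
a=(q[:,:2]-o)@d*1000; b=(q[:,:2]-o)@n*1000
print("a",a.min(),a.max(),np.percentile(a,[.5,99.5]))
for r in (slice(-50,-40),slice(10,30),slice(35,55)):
    k=(a>r.start)&(a<r.stop); print(r,b[k].min(),b[k].max())
print(c[169,313],(c[169,313,:2]-o)@d,(c[169,313,:2]-o)@n)
```

```text
a -51.77485233935751 55.820886107513935 [-50.69730218  55.1133303 ]
slice(-50, -40, None) -26.996106986208364 28.205015490265293
slice(10, 30, None) -10.019265989095583 9.361820609666383
slice(35, 55, None) -10.237886893996059 9.312952412782463
[ 0.44095247 -0.19355059  0.0244274 ] -0.002236669133960367 0.000945720084780784
```

Request:
{"method": "servo_tool", "body": {
  "moves": [
    [0,-0.005,-0.3,0],
    [0,-0.005,-0.55,0],
    [0,-0.005,-0.75,0],
    [0,-0.005,-0.835,0],
    [0,-0.005,-0.835,0]
  ]
}}

```text
time_s: 58.62
eef_pos: [0.4216, -0.226, 0.0196]
eef_rot: [-3.139, -0.0, 1.047]
ft_force: [-0.2, 0.6, 0.3]
finger_gap: 0.077
```

Request:
{"method": "servo_tool", "body": {
  "moves": [
    [0,0,0,0],
    [0,0,0,0],
    [0,0,0,0],
    [0,0,0,0],
    [0,0,0,0]
  ],
  "jaw": 0,
  "grip_force": 45
}}

```text
time_s: 59.25
eef_pos: [0.4226, -0.2267, 0.0207]
eef_rot: [3.141, -0.0, 1.047]
ft_force: [0.7, 0.5, 0.7]
finger_gap: -0.0001
```

Request:
{"method": "servo_tool", "body": {
  "moves": [
    [0,0,0.02,0],
    [0,0,0.05,0],
    [0,0,0.15,0],
    [0,0,0.3,0],
    [0,0,0.3,0]
  ]
}}

```text
time_s: 59.88
eef_pos: [0.424, -0.2277, 0.0828]
eef_rot: [3.138, 0.0, 1.047]
ft_force: [0.2, -0.7, -0.3]
finger_gap: -0.0005
```

Run:
```python
from h import *
s=state(); print(s["time_s"],s["eef_pos"],s["eef_rot"],s["finger_gap"])
p=cams.capture("wrist"); save(p,"w7.png",(80,100,560,480),1.5)
places(p,["clamp_hinge","clamp_pocket","clamp_lever"])
```

```text
59.875 [ 0.42398236 -0.22767006  0.08275917] [3.13752106e+00 4.87611930e-04 1.04698908e+00] -0.0004924599579281217
clamp_hinge [(0.59, [0.442, -0.189, 0.014])]
clamp_pocket [(0.9, [0.466, -0.151, 0.008])]
clamp_lever []
```

View pics/w7.png

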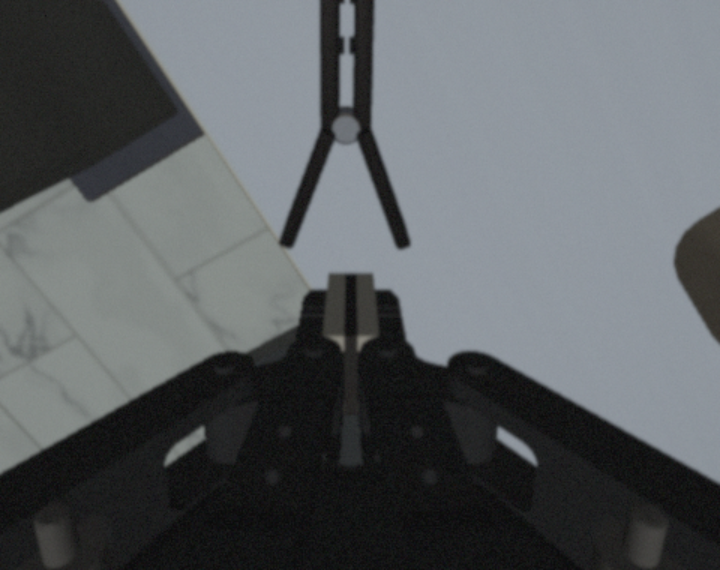

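The jaw shut on nothing and the clamp stayed put, with its hinge at (346,127) in the crop. I'll go down again, close partway and look.

Request:
{"method": "servo_tool", "body": {
  "moves": [
    [0,0,0,0],
    [0,0,0,0],
    [0,0,0,0],
    [0,0,-0.15,0],
    [0,0,-0.3,0]
  ],
  "jaw": 0.9
}}

```text
time_s: 60.7
eef_pos: [0.4229, -0.2269, 0.0201]
eef_rot: [3.14, 0.0, 1.047]
ft_force: [0.7, 0.7, -0.4]
finger_gap: 0.0767
```

Request:
{"method": "servo_tool", "body": {
  "moves": [
    [0,0,0,0],
    [0,0,0,0],
    [0,0,0,0]
  ],
  "jaw": 0.55
}}

```text
time_s: 61.08
eef_pos: [0.4234, -0.2272, 0.0217]
eef_rot: [3.14, 0.0, 1.047]
ft_force: [-0.0, -0.5, -0.5]
finger_gap: 0.0469
```

Run:
```python
from h import *
s=state(); print(s["time_s"],s["eef_pos"],s["eef_rot"],s["finger_gap"])
p=cams.capture("wrist"); save(p,"w8.png",(80,100,560,480),1.5)
places(p,["clamp_hinge","clamp_pocket","clamp_lever"])
```

```text
61.075 [ 0.42335028 -0.22719886  0.02172573] [3.13968728e+00 2.35135440e-04 1.04698719e+00] 0.04694493916267561
clamp_hinge [(0.84, [0.441, -0.19, 0.013])]
clamp_pocket [(0.57, [0.464, -0.152, 0.009])]
clamp_lever []
```

View pics/w8.png

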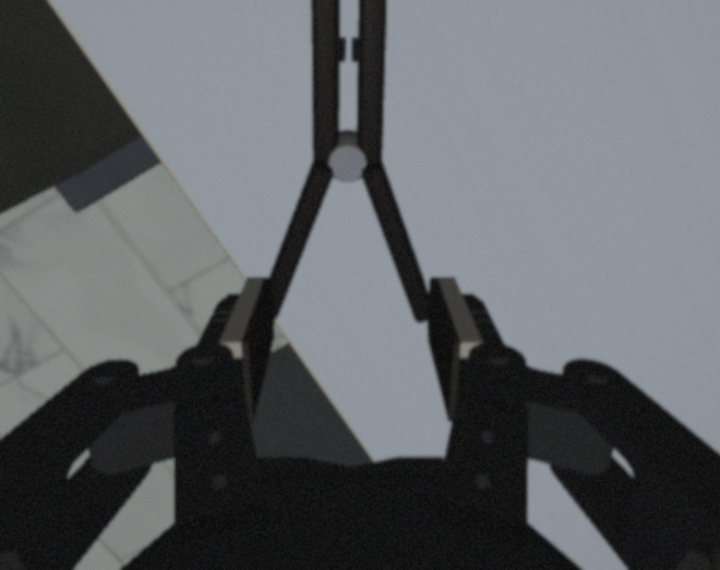

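```bash
cat >> h.py <<'E'
def proj(p,X):
    f=240/np.tan(np.radians(p["fovy"])/2)
    q=(np.asarray(X,float)-p["position"])@Rotation.from_euler("xyz",p["rotation"]).as_matrix()
    return (f*q[...,0]/q[...,2]+p["cx"],f*q[...,1]/q[...,2]+p["cy"])
E
python3 - <<'E'
from h import *
p=cams.capture("wrist"); c=cloud(p); d=np.array([np.cos(1.047),np.sin(1.047)])
t=state()["eef_pos"]
for k in (-.011,0,.011):
  for z in (.005,.03,.04):
    u,v=proj(p,[*(t[:2]+k*d),z]); print(k,z,"crop",round((u-80)*1.5),round((v-100)*1.5))
for (x,y) in ((347,163),(422,316),(350,100)):
    v,u=int(y/1.5+100),int(x/1.5+80); print((x,y),c[v,u].round(4),((c[v,u,:2]-t[:2])@d).round(4))
E
```

```text
-0.011 0.005 crop 349 282
-0.011 0.03 crop 349 317
-0.011 0.04 crop 349 333
0 0.005 crop 349 255
0 0.03 crop 349 286
0 0.04 crop 349 302
0.011 0.005 crop 349 227
0.011 0.03 crop 349 255
0.011 0.04 crop 349 268
(347, 163) [ 0.4419 -0.1923  0.0238] 0.0394
(422, 316) [ 0.4382 -0.2475  0.0303] -0.0102
(350, 100) [ 0.451  -0.1784  0.0005] 0.056
```

Run:
```python
from h import *
p=cams.capture("wrist"); c=cloud(p); t=state()["eef_pos"]
d=np.array([np.cos(1.047),np.sin(1.047)]); n=np.array([-d[1],d[0]])
for (x,y) in ((262,283),(250,310),(238,340),(443,283),(452,310),(466,340),(250,370),(445,380),(210,420)):
    v,u=int(y/1.5+100),int(x/1.5+80); r=c[v,u,:2]-t[:2]; print((x,y),"fwd",((r)@d).round(4),"side",(r@n).round(4),"z",c[v,u,2].round(4))
q=c.reshape(-1,3); r=q[:,:2]-t[:2]; f=r@d; s=r@n
for z in np.arange(.0,.09,.01):
    for sd in (1,-1):
        k=(q[:,2]>z)&(q[:,2]<z+.01)&(s*sd>.024)&(s*sd<.04)&(abs(f)<.03)
        if k.sum()>3: print(round(z,3),sd,k.sum(),"fwd max",np.percentile(f[k],98).round(4),"side",s[k].min().round(3),s[k].max().round(3))
```

```text
(262, 283) fwd 0.0102 side 0.0249 z 0.0471
(250, 310) fwd 0.0107 side 0.0253 z 0.0631
(238, 340) fwd 0.0098 side 0.0259 z 0.0753
(443, 283) fwd 0.0101 side -0.0265 z 0.0469
(452, 310) fwd 0.0102 side -0.0262 z 0.0623
(466, 340) fwd 0.01 side -0.0268 z 0.0756
(250, 370) fwd 0.003 side 0.0232 z 0.0772
(445, 380) fwd -0.0051 side -0.0238 z 0.0702
(210, 420) fwd 0.0169 side 0.0226 z 0.11
0.0 1 1149 fwd max 0.0291 side 0.024 0.04
0.0 -1 1181 fwd max 0.0291 side -0.04 -0.024
0.01 1 5 fwd max 0.0018 side 0.025 0.027
0.01 -1 9 fwd max 0.0016 side -0.028 -0.024
0.02 1 37 fwd max 0.0045 side 0.024 0.026
0.02 -1 48 fwd max 0.0007 side -0.027 -0.024
0.03 1 15 fwd max 0.0011 side 0.024 0.025
0.03 -1 34 fwd max -0.0006 side -0.025 -0.024
0.04 1 137 fwd max 0.0105 side 0.024 0.036
0.04 -1 161 fwd max 0.0106 side -0.037 -0.024
0.05 1 330 fwd max 0.0106 side 0.024 0.037
0.05 -1 351 fwd max 0.0106 side -0.038 -0.024
0.06 1 402 fwd max 0.0107 side 0.024 0.037
0.06 -1 443 fwd max 0.0106 side -0.038 -0.024
0.07 1 481 fwd max 0.011 side 0.024 0.037
0.07 -1 617 fwd max 0.011 side -0.037 -0.024
0.08 1 866 fwd max 0.0129 side 0.024 0.04
0.08 -1 828 fwd max 0.013 side -0.04 -0.024
```

The depth shows the fingertips end at about z 0.043 while the TCP reads 0.022. They stand far higher than I assumed, so the jaw closed above the levers (and held the grips only by their tops). I'll measure the tips at two openings, up high.

Request:
{"method": "servo_tool", "body": {
  "moves": [
    [0,0,0.3,0],
    [0,0,0.3,0],
    [0,0,0.3,0],
    [0,0,0.3,0]
  ],
  "jaw": 0.28
}}

```text
time_s: 61.88
eef_pos: [0.4219, -0.2261, 0.0798]
eef_rot: [-3.14, -0.0, 1.047]
ft_force: [-0.2, 0.3, -0.3]
finger_gap: 0.0239
```

```bash
cat > tip.py <<'E'
from h import *
def tip():
    p=cams.capture("wrist"); c=cloud(p); s=state(); t=s["eef_pos"]; y=s["eef_rot"][2]; g=s["finger_gap"]/2
    d=np.array([np.cos(y),np.sin(y)]); n=np.array([-d[1],d[0]]); q=c.reshape(-1,3); r=q[:,:2]-t[:2]; f=r@d; w=abs(r@n)
    for a in (0,): 
        k=(f>.0085)&(f<.0125)&(w>g)&(w<g+.015)&(q[:,2]>t[2]-.03)&(q[:,2]<t[2]+.06)
        z=q[k,2]-t[2]; print("gap",round(2*g,4),"tcp z",t[2].round(4),"n",k.sum(),"tip z-tcp",np.percentile(z,[0,2,10,50]).round(4))
        h,_=np.histogram(z,np.arange(-.03,.061,.005)); print(h)
tip()
E
python3 tip.py
```

```text
gap 0.0239 tcp z 0.0797 n 1836 tip z-tcp [0.0178 0.0205 0.0255 0.044 ]
[  0   0   0   0   0   0   0   0   0  29 139 171 187 207 232 258 314 299]
```

Request:
{"method": "servo_tool", "body": {
  "moves": [
    [0,0,0,0],
    [0,0,0,0],
    [0,0,0,0],
    [0,0,0,0],
    [0,0,0,0]
  ],
  "jaw": 0.8
}}

```text
time_s: 62.55
eef_pos: [0.4226, -0.2266, 0.0806]
eef_rot: [3.142, -0.0, 1.047]
ft_force: [0.3, 1.2, -0.1]
finger_gap: 0.0685
```

```bash
python3 tip.py
```

```text
gap 0.0685 tcp z 0.0806 n 1669 tip z-tcp [0.0254 0.0281 0.0317 0.0467]
[  0   0   0   0   0   0   0   0   0   0   0 105 196 219 226 287 288 348]
```

Tips stand about 19 mm above the TCP at 24 mm gap, and 27 mm above at 69 mm. To squeeze the levers the TCP must go to about z = -0.014. Descending in stages with force checks.

Request:
{"method": "servo_tool", "body": {
  "moves": [
    [0,0,-0.15,0],
    [0,0,-0.3,0],
    [0,0,-0.4,0],
    [0,0,-0.4,0]
  ]
}}

```text
time_s: 63.1
eef_pos: [0.4215, -0.2259, -0.0004]
eef_rot: [-3.139, -0.0, 1.047]
ft_force: [0.3, 0.2, 0.3]
finger_gap: 0.0679
```

Request:
{"method": "servo_tool", "body": {
  "moves": [
    [0,0,-0.03,0],
    [0,0,-0.06,0],
    [0,0,-0.06,0]
  ]
}}

```text
time_s: 63.48
eef_pos: [0.4225, -0.2266, -0.0114]
eef_rot: [-3.142, 0.0, 1.047]
ft_force: [-0.3, 0.3, 0.2]
finger_gap: 0.0681
```

```bash
python3 tip.py
```

```text
gap 0.0682 tcp z -0.0113 n 2223 tip z-tcp [0.0097 0.0106 0.0114 0.0415]
[  0   0   0   0   0   0   0   4 510   0   0 117 190 220 250 268 301 363]
```

Request:
{"method": "servo_tool", "body": {
  "moves": [
    [0,0,-0.008,0],
    [0,0,-0.008,0],
    [0,0,-0.008,0],
    [0,0,-0.008,0],
    [0,0,-0.008,0]
  ],
  "jaw": 0,
  "grip_force": 45
}}

```text
time_s: 64.15
eef_pos: [0.4239, -0.2278, -0.0116]
eef_rot: [3.138, 0.001, 1.047]
ft_force: [-1.1, -0.4, 14.8]
finger_gap: 0.0224
```

Request:
{"method": "servo_tool", "body": {
  "moves": [
    [0,0,0.02,0],
    [0,0,0.05,0],
    [0,0,0.15,0],
    [0,0,0.3,0],
    [0,0,0.3,0]
  ]
}}

```text
time_s: 64.78
eef_pos: [0.4238, -0.2275, 0.0488]
eef_rot: [3.138, 0.0, 1.047]
ft_force: [-0.3, -0.9, -1.1]
finger_gap: 0.0222
```

Run:
```python
from h import *
s=state(); print(s["time_s"],s["eef_pos"],s["eef_rot"],s["finger_gap"])
p=cams.capture("wrist"); save(p,"w9.png",(80,100,560,480),1.5)
places(p,["clamp_hinge","clamp_pocket","clamp_lever"])
```

```text
64.775 [ 0.42378347 -0.22749648  0.04881298] [3.13814988e+00 4.31555532e-04 1.04704055e+00] 0.022210864935961742
clamp_hinge [(0.8, [0.444, -0.19, 0.075])]
clamp_pocket [(0.63, [0.479, -0.158, 0.069])]
clamp_lever [(0.79, [0.416, -0.215, 0.076])]
```

View pics/w9.png

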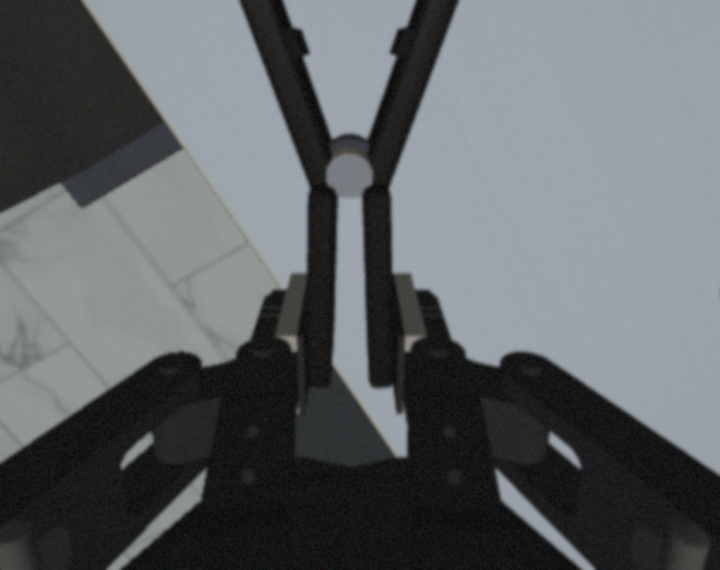

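Good: squeezed to 22 mm with the jaws wide open, symmetric about the tool. The hinge is at (349,175) in the crop. I'll measure the hinge's offset from the TCP.

```bash
cat > hinge.py <<'E'
from h import *
p=cams.capture("wrist"); c=cloud(p); s=state(); t=s["eef_pos"]; y=s["eef_rot"][2]
d=np.array([np.cos(y),np.sin(y)]); n=np.array([-d[1],d[0]])
q=c.reshape(-1,3); im=p["pixels"].reshape(-1,3).astype(int); r=q[:,:2]-t[:2]; f=r@d; w=r@n
k=(abs(w)<.012)&(f>.02)&(f<.06)&(q[:,2]>t[2]+.02)&(q[:,2]<t[2]+.06)&(im.min(1)>80)
print("hinge disc",k.sum(),"fwd",f[k].min().round(4),f[k].max().round(4),"side",w[k].min().round(4),w[k].max().round(4),"z-tcp",(np.median(q[k,2])-t[2]).round(4))
k=(abs(w)<.05)&(f>.0)&(f<.12)&(q[:,2]>t[2]-.005)&(q[:,2]<t[2]+.06)&(im.max(1)<75)
for a in range(15,100,10):
    m=k&(abs(f*1000-a)<2.5)
    if m.sum()>3: print(a,m.sum(),"side",w[m].min().round(4),w[m].max().round(4),"ztop",(np.percentile(q[m,2],90)-t[2]).round(4))
print(t,np.degrees(y))
E
python3 hinge.py
```

```text
hinge disc 846 fwd 0.0202 0.0511 side -0.012 0.012 z-tcp 0.0353
15 441 side -0.0207 0.0196 ztop 0.0422
25 447 side -0.0103 0.0103 ztop 0.042
35 472 side -0.0101 0.0097 ztop 0.042
45 402 side -0.0122 0.0122 ztop 0.0341
55 671 side -0.0156 0.0156 ztop 0.034
65 739 side -0.019 0.0188 ztop 0.0338
75 956 side -0.0222 0.0223 ztop 0.0339
85 857 side -0.0259 0.0257 ztop 0.0338
95 844 side -0.0279 0.0278 ztop 0.0338
[ 0.42191133 -0.22612318  0.04616475] 59.98700339389554
```

Run:
```python
from h import *
p=cams.capture("wrist"); c=cloud(p); s=state(); t=s["eef_pos"]; y=s["eef_rot"][2]; d=np.array([np.cos(y),np.sin(y)]); n=np.array([-d[1],d[0]])
g=cv2.medianBlur(cv2.cvtColor(p["pixels"],cv2.COLOR_RGB2GRAY),3)
C=cv2.HoughCircles(g[180:260,250:380],cv2.HOUGH_GRADIENT,1,30,param1=80,param2=12,minRadius=10,maxRadius=22); print(C)
for x,yy,r in C[0][:2]:
    v,u=int(yy+180),int(x+250); r=c[v,u,:2]-t[:2]; print(u,v,c[v,u].round(4),"fwd",(r@d).round(4),"side",(r@n).round(4),"z",(c[v,u,2]-t[2]).round(4))
im=p["pixels"].astype(int); r=c[:,:,:2]-t[:2]; f=r@d
m=(abs(r@n)<.045)&(f>.05)&(f<.13)&(im.max(2)<75)&(c[:,:,2]>t[2]+.03)&(c[:,:,2]<t[2]+.038); print("jaw tip fwd",np.percentile(f[m],[99,99.9,100]))
print(t)
```

```text
[[[63.5 36.5 14.5]]]
313 216 [ 0.4441 -0.188   0.0811] fwd 0.0441 side -0.0001 z 0.0349
jaw tip fwd [0.09644375 0.0974415  0.09793826]
[ 0.42193545 -0.2261554   0.04619408]
```

Request:
{"method": "servo_tool", "body": {
  "moves": [
    [0,0,0.2,-0.1],
    [0.2,0.15,0.2,-0.22],
    [0.4,0.3,0.2,-0.34],
    [0.55,0.4,0.2,-0.46],
    [0.64,0.4145,0.2,-0.57]
  ]
}}

```text
time_s: 65.7
eef_pos: [0.5515, -0.1419, 0.0861]
eef_rot: [-3.141, 0.001, 0.148]
ft_force: [0.1, 0.0, -0.4]
finger_gap: 0.0221
```

Request:
{"method": "servo_tool", "body": {
  "moves": [
    [0,0,-0.05,-0.07],
    [0,0,-0.1,-0.07],
    [0,0,-0.13,-0.07],
    [0,0,-0.13,-0.07],
    [0,0,-0.13,-0.07]
  ]
}}

```text
time_s: 66.32
eef_pos: [0.5506, -0.1439, 0.0613]
eef_rot: [3.141, -0.0, 0.042]
ft_force: [0.2, 0.8, -0.7]
finger_gap: 0.0224
```

```bash
cat > pin.py <<'E'
from h import *
p=cams.capture("wrist"); c=cloud(p); s=state(); t=s["eef_pos"]; y=s["eef_rot"][2]; d=np.array([np.cos(y),np.sin(y)]); n=np.array([-d[1],d[0]])
print(s["time_s"],t,np.degrees(y),s["finger_gap"],s["ft_force"])
im=p["pixels"].astype(int); r=c[:,:,:2]-t[:2]; f=r@d; w=r@n; z=c[:,:,2]-t[2]
m=(abs(c[:,:,0]-.641)<.015)&(abs(c[:,:,1]+.14)<.015)&(c[:,:,2]>.034)&(c[:,:,2]<.042)
print("pin top",m.sum(),c[m].mean(0).round(4),"fwd",f[m].mean().round(4),"side",w[m].mean().round(4))
k=(abs(w)<.045)&(z>.03)&(z<.038)&(im.max(2)<75)&(f>.05)&(f<.13)
print("tip fwd",np.percentile(f[k],99.5).round(4))
for a in (60,75,90):
    q=k&(abs(f*1000-a)<3); print(a,w[q].min().round(4),w[q].max().round(4),"ztop",np.percentile(z[q],90).round(4))
save(p,"w10.png",(80,0,560,400),1.5)
E
python3 pin.py
```

```text
66.375 [ 0.55071977 -0.14391672  0.06137022] 2.4047141402670715 0.022137356324350647 [ 0.28943714  0.44591471 -1.12425608]
pin top 336 [ 0.6407 -0.1414  0.0379] fwd 0.09 side -0.0013
tip fwd 0.0973
60 -0.0178 0.0171 ztop 0.0338
75 -0.0226 0.0225 ztop 0.0337
90 -0.0277 0.0269 ztop 0.0337
```

View pics/w10.png

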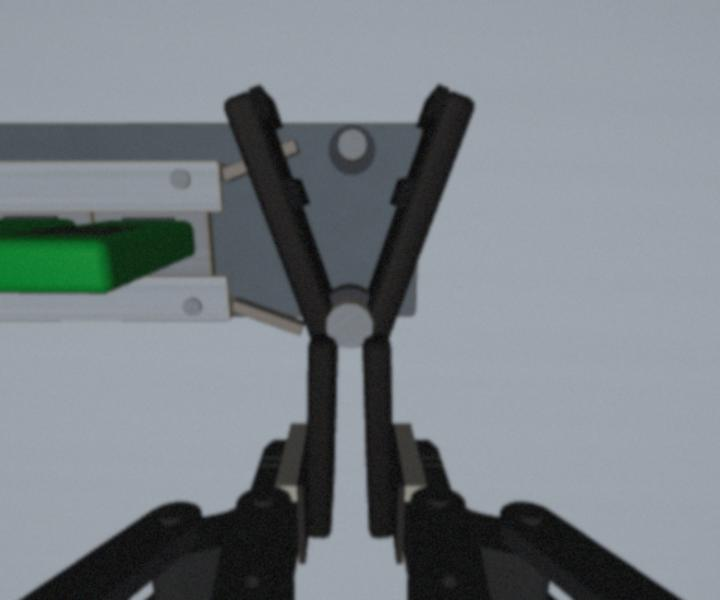

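The open jaws straddle the pin at (350,145) in the crop. Fully open, the left jaw overlaps the guide end at (290,150). So I'll lower to just above guide height, narrow the jaws around the pin, then lower fully.

Request:
{"method": "servo_tool", "body": {
  "moves": [
    [0.01,-0.006,0,0],
    [0.01,-0.006,-0.08,0],
    [0.01,-0.006,-0.17,0],
    [0.01,-0.006,-0.262,0],
    [0.01,-0.006,-0.262,0]
  ]
}}

```text
time_s: 67.0
eef_pos: [0.5513, -0.1444, 0.0068]
eef_rot: [-3.14, 0.003, 0.042]
ft_force: [-0.1, -0.7, -0.4]
finger_gap: 0.0222
```

Request:
{"method": "servo_tool", "body": {
  "moves": [
    [0,0,0,0],
    [0,0,0,0]
  ]
}}

```text
time_s: 67.25
eef_pos: [0.553, -0.1451, 0.0092]
eef_rot: [3.141, -0.001, 0.042]
ft_force: [-0.3, 0.0, -0.4]
finger_gap: 0.0221
```

```bash
python3 pin.py
```

```text
67.3 [ 0.55298257 -0.14510038  0.00920295] 2.3871378880917233 0.0223729115365908 [ 0.50133603 -0.79029479 -1.70619899]
pin top 902 [ 0.6378 -0.1388  0.0385] fwd 0.085 side 0.0027
tip fwd 0.0974
60 -0.0182 0.0172 ztop 0.0338
75 -0.0226 0.0224 ztop 0.0338
90 -0.0279 0.0277 ztop 0.0337
```

Request:
{"method": "servo_tool", "body": {
  "moves": [
    [0,0,0,0],
    [0,0,0,0],
    [0,0,0,0]
  ],
  "jaw": 0.44
}}

```text
time_s: 67.68
eef_pos: [0.5526, -0.1449, 0.0087]
eef_rot: [3.142, -0.0, 0.042]
ft_force: [0.9, 1.3, -1.0]
finger_gap: 0.0376
```

```bash
sed -i 's/w10.png/w11.png/' pin.py; python3 pin.py
```

```text
67.725 [ 0.55255676 -0.1449216   0.00864366] 2.388088084425675 0.03763800034956611 [ 0.19380646  0.60717716 -1.96488346]
pin top 2234 [ 0.6386 -0.1379  0.0399] fwd 0.0862 side 0.0035
tip fwd 0.0976
60 -0.0161 0.0144 ztop 0.0342
75 -0.0191 0.0174 ztop 0.034
90 -0.0213 0.0203 ztop 0.0336
```

View pics/w11.png

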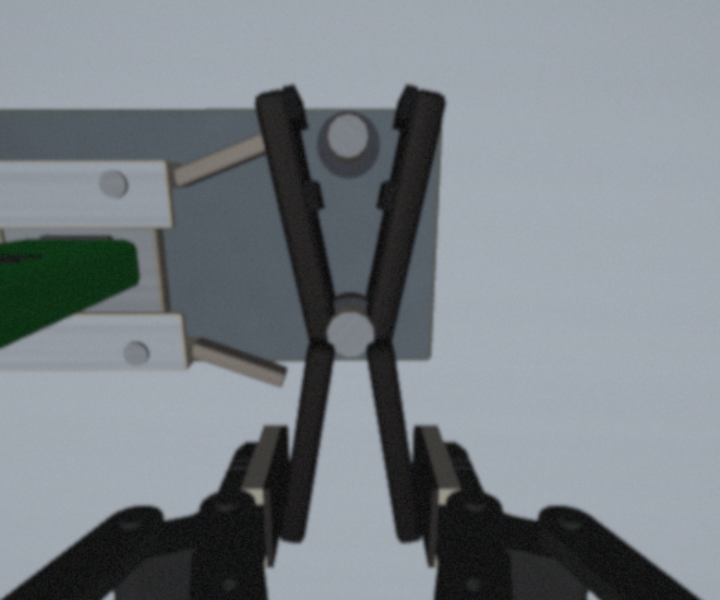

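The pin at (348,137) looks slightly too near the teeth (bottom at about y=128, inner bump at about y=180). I'll measure the pocket's profile.

```bash
cat > prof.py <<'E'
from h import *
p=cams.capture("wrist"); c=cloud(p); s=state(); t=s["eef_pos"]; y=s["eef_rot"][2]; d=np.array([np.cos(y),np.sin(y)]); n=np.array([-d[1],d[0]])
im=p["pixels"].astype(int); r=c[:,:,:2]-t[:2]; f=r@d*1000; w=r@n*1000; z=c[:,:,2]-t[2]
k=(abs(w)<45)&(z>.031)&(z<.038)&(im.max(2)<80)
for a in range(62,100,2):
    q=k&(abs(f-a)<1); print(a,"inner L",w[q&(w>0)].min().round(1) if (q&(w>0)).any() else None,"R",w[q&(w<0)].max().round(1) if (q&(w<0)).any() else None)
m=(f>70)&(f<100)&(abs(w)<12)&(im.min(2)>95)&(abs(c[:,:,2]-.038)<.004)
print("pin",m.sum(),"f",f[m].min().round(1),f[m].max().round(1),f[m].mean().round(1),"w",w[m].min().round(1),w[m].max().round(1),w[m].mean().round(1),t,s["finger_gap"],s["ft_force"].round(1))
E
python3 prof.py
```

```text
62 inner L 6.2 R -7.6
64 inner L 6.6 R -8.3
66 inner L 7.0 R -8.5
68 inner L 7.3 R -8.9
70 inner L 7.6 R -9.3
72 inner L 6.3 R -7.7
74 inner L 6.4 R -8.0
76 inner L 7.0 R -8.3
78 inner L 7.3 R -8.7
80 inner L 9.8 R -11.2
82 inner L 10.1 R -11.5
84 inner L 10.6 R -12.1
86 inner L 11.0 R -12.4
88 inner L 11.3 R -12.6
90 inner L 11.8 R -13.3
92 inner L 10.3 R -11.8
94 inner L 10.3 R -11.8
96 inner L 10.7 R -12.3
98 inner L 11.2 R -12.6
pin 573 f 83.9 92.9 88.5 w -4.6 4.2 -0.2 [ 0.55254522 -0.14490342  0.00861141] 0.037369500943515266 [ 0.6  0.4 -1.1]
```

The pocket spans 79–91 mm ahead and the pin sits at 88.4, so I go 3 mm forward. I'll also narrow the jaws a little more to clear the guide, then lower.

Request:
{"method": "servo_tool", "body": {
  "moves": [
    [0.015,0.003,0,0],
    [0.015,0.003,0,0],
    [0.015,0.003,0,0]
  ],
  "jaw": 0.51
}}

```text
time_s: 68.15
eef_pos: [0.5557, -0.1443, 0.0086]
eef_rot: [3.142, -0.0, 0.042]
ft_force: [0.4, -0.4, -0.6]
finger_gap: 0.0436
```

```bash
python3 prof.py | sed -n '8,30p'
```

```text
76 inner L None R None
78 inner L None R None
80 inner L None R None
82 inner L None R None
84 inner L None R None
86 inner L None R None
88 inner L None R None
90 inner L None R None
92 inner L None R None
94 inner L None R None
96 inner L None R None
98 inner L None R None
pin 571 f 81.0 90.0 85.5 w -4.9 3.9 -0.6 [ 0.55557475 -0.14428112  0.00857442] 0.04330210506610506 [ 0.1 -0.2 -0.7]
```

```bash
cat > hts.py <<'E'
from h import *
p=cams.capture("wrist"); c=cloud(p); s=state(); t=s["eef_pos"]; y=s["eef_rot"][2]; d=np.array([np.cos(y),np.sin(y)]); n=np.array([-d[1],d[0]])
im=p["pixels"].astype(int); r=c[:,:,:2]-t[:2]; f=r@d*1000; w=r@n*1000; z=c[:,:,2]
k=(abs(w)<24)&(z>.015)&(z<.06)&(im.max(2)<75)
for a in range(-12,104,6):
    q=k&(abs(f-a)<2)
    for nm,h in (("L",w>0),("R",w<0)):
        b=q&h
        if b.sum()>5: print(a,nm,b.sum(),"w",np.percentile(w[b],[3,97]).round(1),"z90",np.percentile(z[b],90).round(3),end="  ")
    print()
save(p,"w12.png",(80,0,560,400),1.5); print(t,s["finger_gap"])
E
python3 hts.py
```

```text
-12 L 100 w [14.8 20.9] z90 0.053  -12 R 104 w [-22.7 -16.6] z90 0.053  
-6 L 280 w [13.9 21. ] z90 0.053  -6 R 286 w [-22.8 -15.7] z90 0.054  
0 L 293 w [12.6 21. ] z90 0.054  0 R 276 w [-22.8 -14.1] z90 0.055  
6 L 288 w [11. 21.] z90 0.054  6 R 292 w [-22.9 -12.8] z90 0.053  
12 L 459 w [10.  23.8] z90 0.056  12 R 302 w [-23.9 -11.5] z90 0.055  
18 L 177 w [ 8.1 20.2] z90 0.049  18 R 167 w [-15.7  -9.8] z90 0.049  
24 L 180 w [ 6.7 12.9] z90 0.048  24 R 177 w [-14.4  -8.3] z90 0.048  
30 L 169 w [ 5.4 11.4] z90 0.047  30 R 171 w [-13.1  -7.1] z90 0.047  
36 L 200 w [ 3.8 10.3] z90 0.047  36 R 208 w [-12.   -5.2] z90 0.047  
42 L 152 w [ 3.8 10.3] z90 0.038  42 R 158 w [-11.9  -5.7] z90 0.038  
48 L 244 w [ 1.  11.1] z90 0.037  48 R 252 w [-12.7  -1.1] z90 0.037  
54 L 228 w [ 4.3 11.9] z90 0.036  54 R 235 w [-13.5  -5.8] z90 0.036  
60 L 233 w [ 5.1 12.8] z90 0.035  60 R 238 w [-14.3  -6.7] z90 0.035  
66 L 255 w [ 5.8 13.5] z90 0.035  66 R 256 w [-15.1  -7.3] z90 0.035  
72 L 302 w [ 4.8 14.4] z90 0.034  72 R 300 w [-15.9  -6.3] z90 0.034  
78 L 254 w [ 7.6 15.1] z90 0.033  78 R 254 w [-16.8  -9. ] z90 0.033  
84 L 268 w [ 8.4 20.5] z90 0.032  84 R 251 w [-17.6  -9.9] z90 0.032  
90 L 345 w [ 7.4 16.8] z90 0.031  90 R 344 w [-18.3  -8.8] z90 0.031  
96 L 89 w [ 8.1 15.9] z90 0.031  96 R 89 w [-17.3  -9.7] z90 0.031  

[ 0.55554811 -0.14427937  0.00857859] 0.04352409483629289
```

View pics/w12.png

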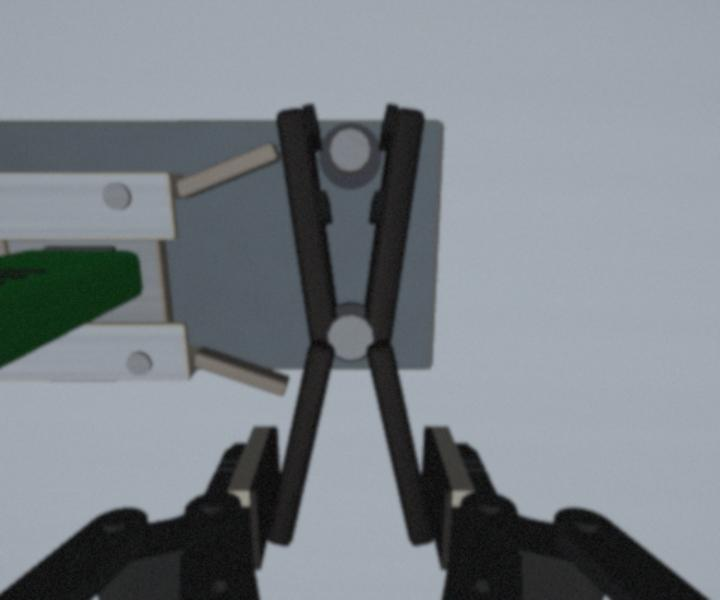

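The clamp has nosed down, so its tips rest on the apron, but the pin stands between the jaws and the left jaw clears the guide. Forward 1 mm, lower until flat, then release.

Request:
{"method": "servo_tool", "body": {
  "moves": [
    [0.006,0,0,0],
    [0.006,0,-0.012,0],
    [0.006,0,-0.024,0],
    [0.006,0,-0.035,0],
    [0.006,0,-0.035,0]
  ]
}}

```text
time_s: 68.88
eef_pos: [0.5566, -0.1443, 0.0014]
eef_rot: [-3.141, 0.0, 0.042]
ft_force: [0.1, 0.4, -0.7]
finger_gap: 0.0436
```

```bash
python3 hts.py | tail -14; python3 prof.py | tail -1
```

```text
30 L 176 w [ 5.3 11.3] z90 0.043  30 R 182 w [-12.9  -6.9] z90 0.043  
36 L 208 w [ 3.4 10.4] z90 0.042  36 R 212 w [-11.7  -5.1] z90 0.042  
42 L 154 w [ 4.3 10.5] z90 0.034  42 R 156 w [-11.8  -6. ] z90 0.034  
48 L 281 w [ 0.6 11.1] z90 0.034  48 R 303 w [-12.4  -0.6] z90 0.034  
54 L 248 w [ 4.2 11.8] z90 0.033  54 R 246 w [-13.4  -5.7] z90 0.033  
60 L 253 w [ 5.  12.7] z90 0.033  60 R 260 w [-14.3  -6.5] z90 0.033  
66 L 262 w [ 5.7 13.4] z90 0.033  66 R 258 w [-15.   -7.3] z90 0.033  
72 L 328 w [ 4.6 14.3] z90 0.032  72 R 324 w [-15.8  -6.1] z90 0.032  
78 L 302 w [ 5.8 15.2] z90 0.032  78 R 306 w [-16.7  -3. ] z90 0.032  
84 L 303 w [ 8.3 19.4] z90 0.031  84 R 292 w [-17.5  -9.7] z90 0.031  
90 L 368 w [ 7.3 16.6] z90 0.031  90 R 371 w [-18.1  -8.8] z90 0.031  
96 L 149 w [ 8.  16.3] z90 0.031  96 R 147 w [-17.7  -9.5] z90 0.031  

[ 0.5566806  -0.14430265  0.0015162 ] 0.043662869698537575
pin 641 f 79.8 88.9 84.3 w -5.0 4.1 -0.6 [ 0.5567225  -0.14431532  0.00159776] 0.04362061875658698 [-1.5 -0.   0.7]
```

Request:
{"method": "servo_tool", "body": {
  "moves": [
    [0,0,-0.008,0],
    [0,0,-0.015,0],
    [0,0,-0.015,0]
  ]
}}

```text
time_s: 69.35
eef_pos: [0.5567, -0.1443, -0.0015]
eef_rot: [-3.141, 0.0, 0.042]
ft_force: [-0.5, -1.0, 0.5]
finger_gap: 0.0434
```

Request:
{"method": "servo_tool", "body": {
  "moves": [
    [0,0,0,0],
    [0,0,0,0],
    [0,0,0,0],
    [0,0,0,0]
  ],
  "jaw": 0.8
}}

```text
time_s: 69.85
eef_pos: [0.5568, -0.1443, -0.0014]
eef_rot: [3.142, -0.0, 0.042]
ft_force: [0.0, 0.1, 0.1]
finger_gap: 0.0682
```

```bash
sed -i 's/w12.png/w13.png/' hts.py; python3 hts.py; python3 prof.py | tail -1
```

```text
-12 L 100 w [19. 24.] z90 0.039  -12 R 66 w [-23.9 -20.7] z90 0.039  
-6 L 142 w [17.1 23.5] z90 0.039  -6 R 106 w [-23.8 -18.9] z90 0.039  
0 L 153 w [15.2 21.8] z90 0.038  0 R 151 w [-23.6 -17. ] z90 0.038  
6 L 155 w [13.3 19.9] z90 0.039  6 R 155 w [-21.8 -15. ] z90 0.039  
12 L 168 w [11.3 18. ] z90 0.039  12 R 170 w [-19.8 -12.7] z90 0.039  
18 L 179 w [ 9.3 20.9] z90 0.039  18 R 174 w [-17.7 -11. ] z90 0.039  
24 L 180 w [ 7.3 14.1] z90 0.039  24 R 186 w [-15.9  -8.9] z90 0.039  
30 L 202 w [ 4.9 12.2] z90 0.039  30 R 196 w [-13.9  -6.7] z90 0.039  
36 L 264 w [ 4.1 10.1] z90 0.038  36 R 268 w [-11.8  -5.5] z90 0.038  
42 L 243 w [ 0.5 10.1] z90 0.031  42 R 274 w [-11.5  -0.7] z90 0.031  
48 L 221 w [ 2.7 10.3] z90 0.031  48 R 226 w [-12.   -4.2] z90 0.031  
54 L 237 w [ 3.  10.6] z90 0.031  54 R 228 w [-12.   -4.4] z90 0.031  
60 L 251 w [ 3.2 10.8] z90 0.031  60 R 251 w [-12.3  -4.6] z90 0.031  
66 L 262 w [ 3.4 11.1] z90 0.031  66 R 262 w [-12.6  -4.8] z90 0.031  
72 L 339 w [ 1.8 11.2] z90 0.031  72 R 337 w [-12.8  -3.2] z90 0.031  
78 L 290 w [ 3.9 11.7] z90 0.031  78 R 292 w [-13.   -2.9] z90 0.031  
84 L 280 w [ 4.5 19.8] z90 0.031  84 R 273 w [-13.2  -5.7] z90 0.031  
90 L 376 w [ 2.7 12.1] z90 0.031  90 R 369 w [-13.3  -4.1] z90 0.031  
96 L 19 w [ 3.2 10.7] z90 0.031  96 R 17 w [-9.7 -4.5] z90 0.031  

[ 0.55675653 -0.14430594 -0.00138507] 0.06841300249810071
pin 650 f 79.7 88.7 84.2 w -4.9 3.9 -0.6 [ 0.55677149 -0.14431658 -0.00137406] 0.06814835554515548 [ 0.5 -0.3  1.4]
```

View pics/w13.png

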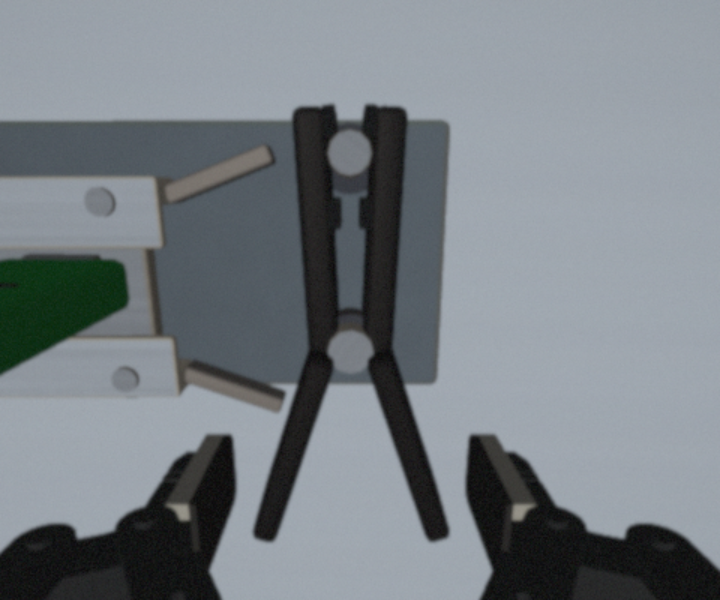

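The jaws grip the pin at (349,152) in the crop, the clamp lies level on the apron, and its levers are on the near side. I'll retreat up and check the carriers.

Request:
{"method": "servo_tool", "body": {
  "moves": [
    [0,0,0.1,0],
    [0,0,0.3,0],
    [0,0,0.6,0],
    [0,0,0.9,0],
    [0,0,1,0]
  ]
}}

```text
time_s: 70.58
eef_pos: [0.5584, -0.1449, 0.2028]
eef_rot: [3.139, -0.005, 0.042]
ft_force: [0.1, 1.2, -0.4]
finger_gap: 0.0687
```

Request:
{"method": "servo_tool", "body": {
  "moves": [
    [-0.2,0.3,0,0],
    [-0.3,0.6,0,0],
    [-0.4,0.7,0,0],
    [-0.4,0.7,0,0],
    [-0.4,0.7,0,0]
  ]
}}

```text
time_s: 71.2
eef_pos: [0.4774, -0.0047, 0.1989]
eef_rot: [3.141, -0.001, 0.042]
ft_force: [0.3, 0.1, -0.2]
finger_gap: 0.0681
```

Run:
```python
from h import *
s=state(); print(s["time_s"],s["eef_pos"])
p=cams.capture("wrist"); print(p["position"]); g=sorted(blobs(p,"g"),key=lambda r:-r[1]); print(g,np.diff([r[1] for r in g])); save(p,"w14.png",(40,60,600,420),1.4)
places(p,["rail_stop","rail_mouth","clamp_pocket","rail_pin","clamp_hinge"])
p=cams.capture("top"); g=sorted(blobs(p,"g"),key=lambda r:-r[1]); print(g,np.diff([r[1] for r in g])); print(blobs(p,"r",.04))
places(p,["salt","shaker","marker","cup_small"])
```

```text
71.2 [ 0.47735619 -0.00466046  0.19886778]
[ 0.55454114 -0.00223488  0.35756025]
[(0.5998, 0.0664, 0.093, -86.8, 32, 13), (0.6013, 0.0227, 0.093, -87.2, 33, 13), (0.6036, -0.0208, 0.093, -87.0, 32, 13), (0.6049, -0.0649, 0.093, -85.2, 33, 14)] [-0.0437 -0.0435 -0.0441]
rail_stop [(0.75, [0.592, 0.088, 0.007])]
rail_mouth [(0.89, [0.604, -0.092, 0.008])]
clamp_pocket [(0.81, [0.641, -0.138, 0.016]), (0.61, [0.594, 0.09, 0.009]), (0.42, [0.594, -0.143, 0.023])]
rail_pin [(0.92, [0.64, -0.142, 0.025])]
clamp_hinge [(0.69, [0.596, -0.144, 0.02]), (0.38, [0.638, -0.14, 0.021])]
[(0.6003, 0.018, 0.096, -85.0, 20, 10), (0.6034, -0.0218, 0.096, -85.6, 31, 10), (0.6043, -0.0679, 0.097, 89.3, 27, 11)] [-0.0398 -0.0461]
[(0.6217, -0.3551, 0.091, -79.4, 33, 12), (0.0775, 0.0464, 0.111, 45.9, 3, 1)]
salt [(0.81, [0.772, -0.234, -0.001])]
shaker [(0.78, [0.574, -0.508, 0.002]), (0.24, [0.609, -0.141, 0.004])]
marker [(0.53, [0.592, -0.14, 0.022]), (0.3, [0.639, -0.142, 0.02])]
cup_small [(0.96, [0.497, -0.48, -0.002])]
```

View pics/w14.png

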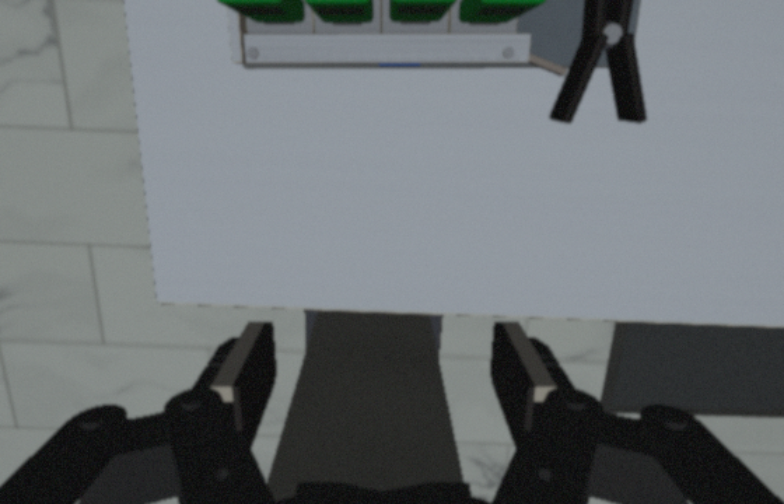

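The foot plates stand edge to edge from the stop to near the mouth, at 43.5–44.1 mm spacing (44 expected). The clamp is on the pin and the red carrier is in the pan. Handing in.

```bash
python3 -c "
from workcell import order
print(order.finish_job())"
```

```text
the job is handed in; nothing more can be done
None
```

The job is done and handed in at about 71 s. The worn red carrier stands in the pan, all four green carriers are in the rail, and the clamp is closed on the pin across the open end.

**What the last checks showed**
- **Carriers:** The last wrist view shows the four foot plates edge to edge from the stop, 43.5–44.1 mm apart (44 expected). Each was pushed home until about 8–12 N built up.
- **Clamp:** It lies level on the apron, its underside about 9 mm above the table. The pin is in the pocket and the levers are on the robot's side of the rail.
- **Red carrier:** It was still standing in the pan in the last top view.
- **Bystanders:** The salt shaker, white shaker and small cup read where they were at the start. The last look for the marker pen only gave false hits on the clamp and pin, so its place was not confirmed. The arm never went near it.

**What went wrong or disagreed**
- **Fingertips:** They measured about 19–27 mm short of the TCP, where the text says 17 mm beyond it. The jaw slipped off the red grip twice and closed once above the clamp's levers before I found this. I corrected for it with depth measurements.
- **Clamp lowering:** It tipped nose-down while I narrowed the jaws around the pin, and came level again as I lowered it.
- **Top camera:** In the last top view it missed the first green carrier and gave rougher spacings for the other three. I relied on the wrist view for the carriers.

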